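# Pry the retaining ring off a coffee mill spindle with a hooked pick

## Robot

A 6-joint arm with a two-finger parallel gripper is mounted at the origin on a cart in front of the work surface, level with it; the furniture and walls round the work are solid. World frame = base frame: x ahead of the robot, y to its left, z up, the work surface at z = 0. Lengths are in m, angles in rad, forces in N, time in s.
With the tool pointing down it reaches from about 0.4 to 0.825 m from the base axis. Payload 7 kg.
Tool frame: the origin (TCP) lies on the centre line of the jaws, within the pads' length; the fingertips stand 22 mm ahead of it and the grasp point (between the pads) lies 3 mm ahead of it (arm.tcp_to_tips is the distance from the TCP to the fingertips, in m); z points along the fingers, y is the line along which they close (so a half turn about z gives the same grasp; the last joint's range is limited). The gripper opens to 88 mm and grips with 3 to 60 N. Pads are 19 mm wide; open, the fingers measure 130 mm over their backs; the gripper's body (78 mm by 193 mm) begins 47 mm behind the grasp point.
Start: joints at [1.63, 0.359, 0.012, 0, -1.224, -0.288], TCP at [0.153, 0.657, 0.249] pointing down, gripper open.
Joint ranges: [-3.07, 3.07], [-1.43, 2.12], [-1.02, 1.25], [-3.03, 1.67], [-3.05, -0], [-3.03, 3.03]. Speed limits (rad/s): [2.39, 2.39, 3.01, 3.14, 3.14, 3.14].

## Interface

Orientations are given as [roll, pitch, yaw] about the fixed x, y, z axes, in that order (R = Rz(yaw) Ry(pitch) Rx(roll)).
In Python, from station import arm gives the robot as it stands.
- The arm moves only by the tool jog_arm, never from a script. Its argument "targets" is a list of rows, each an object of numbers: "dx", "dy", "dz": the shift along the tool's x, y, z in mm; "rx", "ry", "rz": the turn, a rotation vector about the tool's x, y, z in rad; "gripper": the closure, from 0 (fully open) to 1 (shut). In form: [{"dx": .., "dy": .., "dz": .., "rx": .., "ry": .., "rz": .., "gripper": ..}, ...]. A call has exactly 8 rows; each row is the pose to reach, as a shift and turn from the pose commanded when the call began, along the tool's axes at that moment; what a row does not reach only later rows make up. A row lasts 1/12 s, in which the tool goes at most 41.7 mm and 7.16 degrees, less where a joint would pass 70% of its speed; a pose out of reach is approached as far as the arm can. A call with a gripper value outside its range is refused whole. The fingers move at their own pace and stop on an object; "force" is the grip in N (left out, the last holds). Time passes only in rows, so rows that repeat a pose let the fingers close, or fill a call up. It gives the time, the measured TCP pose, the force, the opening and the grip force at its end, in the units of the state.
- arm.get_state(): the state, without advancing time (a new reading comes with each control period).
- arm.grab_frame(name): name is "side" or "top" or "wrist"; returns a dict with "frame" (400x640x3 uint8, red, green, blue), "z_map" (400x640 float32, m along the optical axis (not along the pixel's ray), 0 where there is no reading), "fx", "fy", "cx", "cy" (pixels), "distortion" ([k1, k2, p1, p2, k3] as OpenCV has them; the pictures are not rectified), "view" (4x4, takes a point from world to camera coordinates). Camera axes: x right, y down, z forward; pixel columns grow to the right and rows downward; lengths in m; the calibration is good to about 2 mm. A picture is of the moment at which its call begins.
- arm.job_done(): hands the job in; it is judged then, once.
The state is a dict: "t": time; "q": joint angles; "qd": joint speeds; "joint_efforts": joint torques, N m; "eef_pos": TCP position; "ee_rot": TCP orientation; "force": force on the tool from outside, world axes, zero at the start; "moment": the same for the moment, N m; "width": finger opening in m; "gripper_force": force on a finger pad.
Only numpy, scipy, OpenCV 4.12 (cv2) and the standard library are available. Lean on these libraries where they do the work, as an engineer would, in place of code of your own. Each camera call takes 0.05 s, during which the arm holds its last target. There are 200 camera calls.

## Task

The coffee mill has to come apart for cleaning: take the hooked pick from its wooden rest, hook it in the eye of the spring ring that is clipped in the groove of the mill spindle, and pull the ring right off the spindle, feeling your way and bearing only lightly on the mill with the pick (its hook wire is not always set to the same length). Leave the ring lying loose and flat on the mill's dished plate, clear of the spindle, and put the pick back in its rest the way it lay. Touch the ring only with the pick and leave the other things on the worktop as they stand.

Things in the scene. Friction and masses are not known exactly. Their poses are not given: they have to be found in the camera images.
- pick: Hooked pick, 0.07 kg, hook down and z up in its rest. Origin: centre of its dark wooden handle, a bar 100 mm long (x), 12 wide (y), 14 high (z), gripped across the 12 mm at the middle, 59 mm above the worktop. A steel shank runs from it toward +x to a brass clamp, which holds an upright 5 mm hook wire; its rounded lower tip is the hook.
- pick_clamp (a point): Centre of the pick's brass clamp (12 mm across, 12 high), at x = 92, y = 0, z = 0 in the pick's frame. The hook wire's tip is below it at x = 89.5, y = 0 (bent 2.5 mm back to the handle). How far down it is set differs each time and is not measured: 26 to 52 mm from the pick's origin to the lowest point, firmly clamped. Feel for the plate's face.
- mill_head: Mill head, fixed: round steel dished plate, 148 mm across, flat face 30 mm above the worktop, rim 5 mm thick and 5 mm high round it. A steel spindle stands in its centre: groove of 14 mm diameter from the face to 4.5 mm above it, then a collar of 18 mm diameter up to 12.5 mm, a small square end up to 17.5 mm. Origin under the centre, at worktop height, z up.
- spindle (a point): Point on the spindle axis in the plane of the plate's face.
- ring: Retaining ring of 3.5 mm dark spring wire lying flat in the spindle's groove, under the collar, 42x27x3.5 mm, 34 g. Origin: underside, on the spindle axis (within 0.5 mm) while clipped in; z up. Two sprung prongs embrace the spindle and bulge in behind it (to x = -12.5 mm); it comes off only sideways, along its +x. Open eye from x = 13.5 to 25.5 mm, 15 mm wide, between cross wire and pull bar.
- ring_bar (a point): Centre of the ring's pull bar, x = 27.5, y = 0, z = 1.75 mm in the ring's frame. A pull of about 4 to 12 N toward the ring's +x spreads the prongs, which snap free after 6 to 9 mm; then it slides freely. The round tip, thicker than the bar, holds it only when right down on the plate's face: keep it bearing there lightly (2 to 6 N) while pulling; over 10 N between pick and mill scores the face.
- rest: Pick rest, pale wood, fixed: foot 110x40x8 mm, two 8 mm thick posts at x = -42 and +42 mm, each with an upward open slot about 16 mm wide, floor 52 mm above the worktop, flared above 63 mm, tops at 72 mm. The handle lies in both slots along x, hook toward the rest's +x. Origin under the centre, at worktop height, z up.
- rest_top (a point): Where the pick's origin belongs in the rest: 59 mm above the rest's origin.
- coffee_cup: Bystander: small white espresso cup, 58x87x51 mm, loose; origin at its underside.
- salt_bowl: Bystander: small blue and white pot, 72 mm across, 57 mm high, loose; origin at its underside.
- glass_tumbler: Bystander: clear straight glass, 68 mm across, 119 mm high, loose; origin at its underside.
Mind the look-alikes: they are no part of the job. There is more than one size of the mill_head; the one meant has the size given above.

How it is judged:
By the outcome, as a careful person would: the job done as asked, in the order asked, and still so for the second after the job is handed in, with the robot touching nothing.
It also fails if it takes over 69 s, if anything falls off the work surface, if the arm or the gripper's body presses on something with over 40 N, if the wrist force passes 120 N, or if a joint passes its speed limit or range.

## Working session

There is one attempt and no reset: what is moved stays moved. The work goes in short steps, Python scripts to look and compute and a tool call to move; the robot and the scene stay as the last step left them, time stands still between calls to the robot, and variables do not carry over. Pictures are saved under pics/ and viewed, at most 10 in all, crops included, and the job is handed in when it is done.

Besides the shell and the picture viewer there is one more tool, called by a JSON object that holds its "op" and its "data", one argument or row to a line. jog_arm: Moves the arm, as the interface text tells. Its arguments: {"type":"object","properties":{"targets":{"type":"array","items":{"type":"object","properties":{"dx":{"type":"number"},"dy":{"type":"number"},"dz":{"type":"number"},"rx":{"type":"number"},"ry":{"type":"number"},"rz":{"type":"number"},"gripper":{"type":"number"}}}},"force":{"type":"number"}},"required":["targets"]}

```bash
ls; mkdir -p pics; cat > h.py <<'E'
from station import arm
import numpy as np, cv2, pickle
def grab(n):
    f=arm.grab_frame(n); pickle.dump(f,open(f'{n}.pkl','wb')); return f
def load(n): return pickle.load(open(f'{n}.pkl','rb'))
def world(f,us,vs,z=None):
    """pixels to world by depth map, or by plane z"""
    K=np.array([[f['fx'],0,f['cx']],[0,f['fy'],f['cy']],[0,0,1]]);T=np.linalg.inv(np.array(f['view']))
    p=np.stack([np.ravel(us),np.ravel(vs)],1).astype(float)
    n=cv2.undistortPoints(p[:,None],K,np.array(f['distortion']))[:,0]
    r=np.c_[n,np.ones(len(n))]
    if z is None:
        d=f['z_map'][p[:,1].round().astype(int),p[:,0].round().astype(int)]
    else:
        d=(z-T[2,3])/(r@T[2,:3])
    return (r*np.ravel(d)[:,None])@T[:3,:3].T+T[:3,3]
def pix(f,P):
    K=np.array([[f['fx'],0,f['cx']],[0,f['fy'],f['cy']],[0,0,1]]);V=np.array(f['view'])
    rv,_=cv2.Rodrigues(V[:3,:3]); return cv2.projectPoints(np.atleast_2d(np.float64(P)),rv,V[:3,3],K,np.array(f['distortion']))[0][:,0]
def save(im,name): cv2.imwrite('pics/'+name,im[...,::-1])
E
python3 - <<'E'
from h import *
print(arm.get_state())
a=grab('top');b=grab('side')
save(np.vstack([a['frame'],b['frame']])[:, :],'a.png') if 0 else None
save(a['frame'],'top1.png');save(b['frame'],'side1.png')
print(np.linalg.inv(a['view']).round(3),np.linalg.inv(b['view']).round(3))
E
```

```text
pics
{'t': 0.0, 'q': array([ 1.63013128e+00,  3.59381031e-01,  1.10476586e-02, -3.38765992e-04,
       -1.22412705e+00, -2.88068174e-01]), 'qd': array([ 0.00170207,  0.00019542,  0.00035189, -0.00119929, -0.00125567,
        0.00053381]), 'joint_efforts': array([-7.88643720e-04, -5.82728684e+01,  2.93062609e+01,  6.99710727e+00,
        6.99476586e-03, -1.60083887e-04]), 'eef_pos': array([0.15299849, 0.65695144, 0.24762364]), 'ee_rot': array([ 3.13990665e+00, -1.67474559e-04, -2.28848450e-01]), 'force': array([0.4515069 , 0.05109892, 0.35538585]), 'moment': array([-0.03838937,  0.00451957,  0.03415258]), 'gripper_force': 0.0, 'width': 0.0877361579796409}
[[-0.011 -0.998  0.056  0.526]
 [-1.     0.011  0.003 -0.029]
 [-0.003 -0.056 -0.998  1.31 ]
 [ 0.     0.     0.     1.   ]] [[-0.256 -0.825  0.504 -0.12 ]
 [-0.966  0.226 -0.122  0.143]
 [-0.013 -0.518 -0.855  1.299]
 [ 0.     0.     0.     1.   ]]
```

View pics/top1.png

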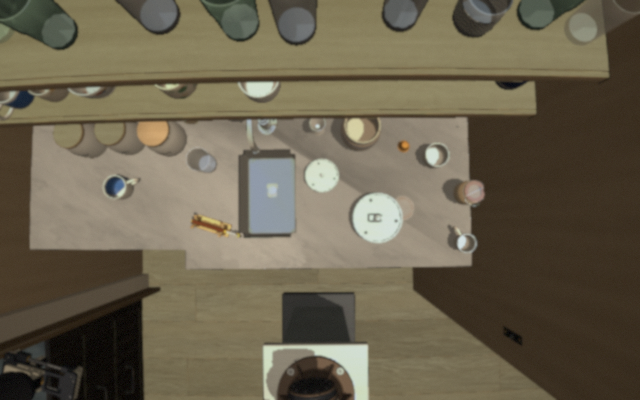

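View pics/side1.png

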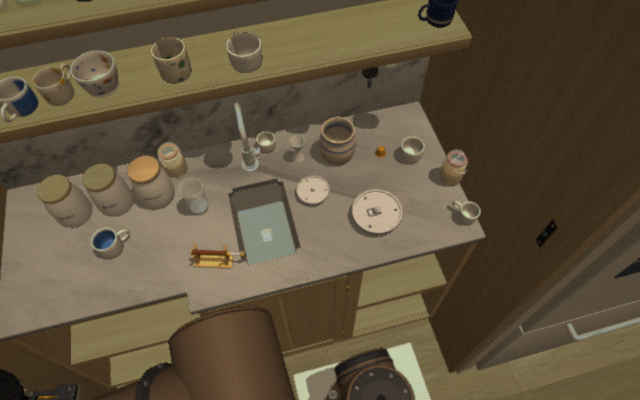

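The top view shows a pick on its rest at (212,226). There are two mill heads: a large disc at (377,218) and a small one at (322,176). There is also a round board-like patch at (405,207). I expect the large disc with the ring to be the 148 mm one, so I'll check its size and take a close crop.

```bash
python3 - <<'E'
from h import *
a=load('top');b=load('side')
for n,f,z,(u0,u1),(v0,v1) in [('top big',a,.035,(351,403),(192,244)),('top small',a,.03,(304,340),(158,194))]:
    print(n,world(f,[u0,u1,(u0+u1)/2,(u0+u1)/2],[(v0+v1)/2]*2+[v0,v1],z).round(3))
print(world(a,[195,227,240,212],[219,229,233,225],.06).round(3))
print(world(b,[377,313,228],[212,191,252]).round(3),world(a,[377,322,211],[218,176,225]).round(3))
c1=cv2.resize(a['frame'][185:250,345:435],None,fx=4.4,fy=4.4,interpolation=cv2.INTER_CUBIC)
c2=cv2.resize(a['frame'][195:260,180:270],None,fx=4.4,fy=4.4,interpolation=cv2.INTER_CUBIC)
c3=cv2.resize(b['frame'][185:250,345:435],None,fx=4.4,fy=4.4,interpolation=cv2.INTER_CUBIC)
c4=cv2.resize(b['frame'][225:290,180:270],None,fx=4.4,fy=4.4,interpolation=cv2.INTER_CUBIC)
save(np.vstack([np.hstack([c1,c2]),np.hstack([c3,c4])]),'c1.png')
E
```

```text
top big [[ 0.531 -0.113  0.035]
 [ 0.529 -0.267  0.035]
 [ 0.607 -0.191  0.035]
 [ 0.453 -0.188  0.035]]
top small [[ 0.657  0.025  0.03 ]
 [ 0.656 -0.082  0.03 ]
 [ 0.711 -0.029  0.03 ]
 [ 0.603 -0.028  0.03 ]]
[[0.532 0.344 0.06 ]
 [0.503 0.249 0.06 ]
 [0.491 0.211 0.06 ]
 [0.514 0.294 0.06 ]]
[[ 0.524 -0.187  0.04 ]
 [ 0.656 -0.026  0.021]
 [ 0.499  0.256  0.064]] [[ 0.53  -0.187  0.052]
 [ 0.657 -0.028  0.026]
 [ 0.515  0.296  0.064]]
```

View pics/c1.png

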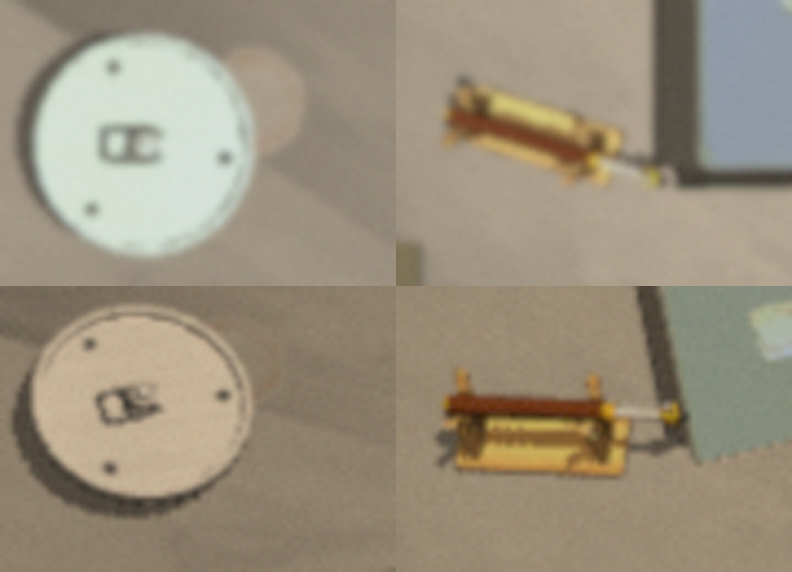

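The crop shows two things:
- **Large disc:** it measures about 150 mm, so it is the mill meant, and the 107 mm one is the look-alike. The ring's eye and bar point image-left, which is world +y.
- **Pick:** the handle is centred near (208,226) px with the hook toward image-right, at a yaw of about -1.83.

I'll move over the pick now.

{"op": "jog_arm", "data": {
  "targets": [
    {"dx": 429, "dy": 262, "dz": 48, "rz": 1.6},
    {"dx": 429, "dy": 262, "dz": 48, "rz": 1.6},
    {"dx": 429, "dy": 262, "dz": 48, "rz": 1.6},
    {"dx": 429, "dy": 262, "dz": 48, "rz": 1.6},
    {"dx": 429, "dy": 262, "dz": 48, "rz": 1.6},
    {"dx": 429, "dy": 262, "dz": 48, "rz": 1.6},
    {"dx": 429, "dy": 262, "dz": 48, "rz": 1.6},
    {"dx": 429, "dy": 262, "dz": 48, "rz": 1.6}
  ]
}}

```text
invalid input at $.targets[0]: expected keys dx, dy, dz, rx, ry, rz, gripper
```

```bash
cat >> h.py <<'E'
from scipy.spatial.transform import Rotation as R
def togo(x,y,z,yaw):
    """shift in mm along tool axes and turn, from the measured pose to a tool-down pose"""
    s=arm.get_state(); A=R.from_euler('xyz',s['ee_rot']); B=R.from_euler('xyz',[np.pi,0,yaw])
    print('t',round(s['t'],2),'pos',s['eef_pos'].round(4),'rpy',s['ee_rot'].round(4),'F',s['force'].round(2),'w',round(s['width'],4),'q',s['q'].round(2))
    print('d',(A.inv().apply(np.array([x,y,z])-s['eef_pos'])*1000).round(1),'r',(A.inv()*B).as_rotvec().round(4))
E
python3 -c "
from h import *
togo(.511,.305,.2,-1.827)"
```

```text
t 0.1 pos [0.153  0.657  0.2477] rpy [ 3.1401e+00 -2.0000e-04 -2.2890e-01] F [ 0.47 -0.02  0.33] w 0.0879 q [ 1.63  0.36  0.01 -0.   -1.22 -0.29]
d [428.5 261.5  48.2] r [ 1.0000e-03 -1.4000e-03  1.5981e+00]
```

{"op": "jog_arm", "data": {
  "targets": [
    {"dx": 429, "dy": 262, "dz": 48, "rx": 0, "ry": 0, "rz": 1.6, "gripper": 0},
    {"dx": 429, "dy": 262, "dz": 48, "rx": 0, "ry": 0, "rz": 1.6, "gripper": 0},
    {"dx": 429, "dy": 262, "dz": 48, "rx": 0, "ry": 0, "rz": 1.6, "gripper": 0},
    {"dx": 429, "dy": 262, "dz": 48, "rx": 0, "ry": 0, "rz": 1.6, "gripper": 0},
    {"dx": 429, "dy": 262, "dz": 48, "rx": 0, "ry": 0, "rz": 1.6, "gripper": 0},
    {"dx": 429, "dy": 262, "dz": 48, "rx": 0, "ry": 0, "rz": 1.6, "gripper": 0},
    {"dx": 429, "dy": 262, "dz": 48, "rx": 0, "ry": 0, "rz": 1.6, "gripper": 0},
    {"dx": 429, "dy": 262, "dz": 48, "rx": 0, "ry": 0, "rz": 1.6, "gripper": 0}
  ]
}}

```text
t: 0.77
eef_pos: [0.3906, 0.4229, 0.2166]
ee_rot: [3.141, -0.0, -1.235]
force: [0.6, 0.7, 0.8]
width: 0.0876
gripper_force: 0.0
```

```bash
python3 -c "
from h import *
togo(.511,.305,.2,-1.827)"
```

```text
t 0.77 pos [0.3906 0.4229 0.2166] rpy [ 3.1414e+00 -1.0000e-04 -1.2347e+00] F [0.59 0.7  0.75] w 0.0876 q [ 1.16  0.22 -0.26 -0.   -1.09 -0.83]
d [151.  -74.8  16.6] r [ 2.000e-04 -1.000e-04  5.923e-01]
```

{"op": "jog_arm", "data": {
  "targets": [
    {"dx": 138, "dy": -78, "dz": 14, "rx": 0, "ry": 0, "rz": 0.55, "gripper": 0},
    {"dx": 138, "dy": -78, "dz": 14, "rx": 0, "ry": 0, "rz": 0.55, "gripper": 0},
    {"dx": 138, "dy": -78, "dz": 14, "rx": 0, "ry": 0, "rz": 0.55, "gripper": 0},
    {"dx": 138, "dy": -78, "dz": 14, "rx": 0, "ry": 0, "rz": 0.55, "gripper": 0},
    {"dx": 138, "dy": -78, "dz": 14, "rx": 0, "ry": 0, "rz": 0.55, "gripper": 0},
    {"dx": 138, "dy": -78, "dz": 14, "rx": 0, "ry": 0, "rz": 0.55, "gripper": 0},
    {"dx": 138, "dy": -78, "dz": 14, "rx": 0, "ry": 0, "rz": 0.55, "gripper": 0},
    {"dx": 138, "dy": -78, "dz": 14, "rx": 0, "ry": 0, "rz": 0.55, "gripper": 0}
  ]
}}

```text
t: 1.43
eef_pos: [0.509, 0.3213, 0.2028]
ee_rot: [3.141, -0.0, -1.776]
force: [-0.1, 0.5, 0.3]
width: 0.0876
gripper_force: 0.0
```

```bash
python3 -c "
from h import *
togo(.511,.305,.2,-1.827)
f=grab('wrist');save(f['frame'],'w1.png');print(np.linalg.inv(f['view']).round(3))"
```

```text
t 1.43 pos [0.509  0.3213 0.2028] rpy [ 3.1415 -0.     -1.776 ] F [-0.12  0.5   0.34] w 0.0876 q [ 0.89  0.27 -0.22 -0.   -1.08 -1.09]
d [15.6 -5.3  2.8] r [ 0.0001 -0.0001  0.051 ]
[[-0.979  0.198  0.051  0.494]
 [ 0.204  0.947  0.247  0.255]
 [ 0.001  0.252 -0.968  0.339]
 [ 0.     0.     0.     1.   ]]
```

View pics/w1.png

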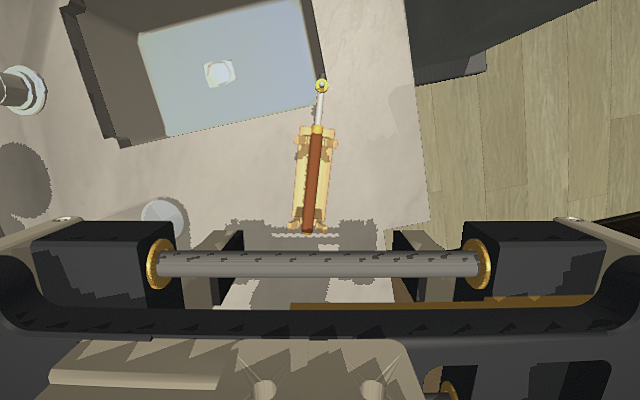

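The wrist view shows the handle's near-vertical brown bar from (317,134) to (308,231), the clamp at (321,86), and the tumbler at (165,220), off to one side. Next I'll fit the handle axis.

```bash
python3 - <<'E'
from h import *
f=load('wrist')
im=f['frame'].astype(int)
m=(im[...,0]>90)&(im[...,0]<190)&(im[...,1]<im[...,0]*.55)&(im[...,2]<im[...,0]*.4)
m[:120]=0;m[240:]=0;m[:,:290]=0;m[:,345:]=0
v,u=np.nonzero(m);P=world(f,u,v)
print(len(u),v.min(),v.max(),np.median(P[:,2]))
k=P[:,2]>.063;P=P[k]
W=world(f,u[k],v[k],.066)
c=W[:,:2].mean(0);d=np.linalg.svd(W[:,:2]-c,full_matrices=False)[2][0];d*=np.sign(-d[1])
s=(W[:,:2]-c)@d
print(c,d,np.arctan2(d[1],d[0]),s.min(),s.max(),c+d*(s.min()+s.max())/2)
C=world(f,[321,165,308,317],[86,220,231,131],.065);print(C.round(4),world(f,[321,165],[86,220]).round(4))
E
```

```text
109 134 230 0.06455090648360812
[0.50890706 0.30303288] [-0.29080417 -0.95678259] -1.8658635537320278 -0.051404292976072956 0.04354030338428399 [0.5100505  0.30679494]
[[0.484  0.2209 0.065 ]
 [0.6638 0.3122 0.065 ]
 [0.5246 0.353  0.065 ]
 [0.4956 0.2587 0.065 ]] [[0.4843 0.222  0.0735]
 [0.6705 0.3145 0.0542]]
```

{"op": "jog_arm", "data": {
  "targets": [
    {"dx": 13, "dy": -4, "dz": 20, "rx": 0, "ry": 0, "rz": 0.09, "gripper": 0},
    {"dx": 13, "dy": -4, "dz": 40, "rx": 0, "ry": 0, "rz": 0.09, "gripper": 0},
    {"dx": 13, "dy": -4, "dz": 60, "rx": 0, "ry": 0, "rz": 0.09, "gripper": 0},
    {"dx": 13, "dy": -4, "dz": 80, "rx": 0, "ry": 0, "rz": 0.09, "gripper": 0},
    {"dx": 13, "dy": -4, "dz": 90, "rx": 0, "ry": 0, "rz": 0.09, "gripper": 0},
    {"dx": 13, "dy": -4, "dz": 90, "rx": 0, "ry": 0, "rz": 0.09, "gripper": 0},
    {"dx": 13, "dy": -4, "dz": 90, "rx": 0, "ry": 0, "rz": 0.09, "gripper": 0},
    {"dx": 13, "dy": -4, "dz": 90, "rx": 0, "ry": 0, "rz": 0.09, "gripper": 0}
  ]
}}

```text
t: 2.15
eef_pos: [0.5111, 0.3083, 0.1141]
ee_rot: [-3.141, 0.001, -1.867]
force: [0.1, 0.1, 0.8]
width: 0.088
gripper_force: 0.0
```

```bash
python3 -c "
from h import *
togo(.5105,.3075,.062,-1.868)"
```

```text
t 2.15 pos [0.5111 0.3083 0.1141] rpy [-3.1406e+00  1.3000e-03 -1.8674e+00] F [0.1  0.12 0.8 ] w 0.088 q [ 0.87  0.35 -0.34  0.   -0.88 -1.17]
d [ 1.   0.4 52.1] r [-0.001   0.0013  0.0006]
```

{"op": "jog_arm", "data": {
  "targets": [
    {"dx": 1, "dy": 0, "dz": 15, "rx": 0, "ry": 0, "rz": 0, "gripper": 0},
    {"dx": 1, "dy": 0, "dz": 30, "rx": 0, "ry": 0, "rz": 0, "gripper": 0},
    {"dx": 1, "dy": 0, "dz": 42, "rx": 0, "ry": 0, "rz": 0, "gripper": 0},
    {"dx": 1, "dy": 0, "dz": 52, "rx": 0, "ry": 0, "rz": 0, "gripper": 0},
    {"dx": 1, "dy": 0, "dz": 52, "rx": 0, "ry": 0, "rz": 0, "gripper": 0},
    {"dx": 1, "dy": 0, "dz": 52, "rx": 0, "ry": 0, "rz": 0, "gripper": 0.4},
    {"dx": 1, "dy": 0, "dz": 52, "rx": 0, "ry": 0, "rz": 0, "gripper": 0.6},
    {"dx": 1, "dy": 0, "dz": 52, "rx": 0, "ry": 0, "rz": 0, "gripper": 0.7}
  ],
  "force": 30
}}

```text
t: 2.82
eef_pos: [0.5109, 0.3069, 0.0619]
ee_rot: [-3.141, 0.001, -1.869]
force: [0.1, 0.5, 0.7]
width: 0.073
gripper_force: 0.0
```

{"op": "jog_arm", "data": {
  "targets": [
    {"dx": 0, "dy": 0, "dz": 0, "rx": 0, "ry": 0, "rz": 0, "gripper": 0.8},
    {"dx": 0, "dy": 0, "dz": 0, "rx": 0, "ry": 0, "rz": 0, "gripper": 0.85},
    {"dx": 0, "dy": 0, "dz": 0, "rx": 0, "ry": 0, "rz": 0, "gripper": 0.9},
    {"dx": 0, "dy": 0, "dz": 0, "rx": 0, "ry": 0, "rz": 0, "gripper": 1},
    {"dx": 0, "dy": 0, "dz": 0, "rx": 0, "ry": 0, "rz": 0, "gripper": 1},
    {"dx": 0, "dy": 0, "dz": 0, "rx": 0, "ry": 0, "rz": 0, "gripper": 1},
    {"dx": 0, "dy": 0, "dz": 0, "rx": 0, "ry": 0, "rz": 0, "gripper": 1},
    {"dx": 0, "dy": 0, "dz": 0, "rx": 0, "ry": 0, "rz": 0, "gripper": 1}
  ],
  "force": 45
}}

```text
t: 3.48
eef_pos: [0.5104, 0.3064, 0.0609]
ee_rot: [-3.142, -0.0, -1.869]
force: [-0.3, 0.5, 0.7]
width: 0.02
gripper_force: 0.0
```

```bash
python3 -c "
from h import *
togo(.5105,.3075,.062,-1.868)"
```

```text
t 3.48 pos [0.5104 0.3064 0.0609] rpy [-3.1416 -0.     -1.8688] F [-0.29  0.53  0.66] w 0.02 q [ 0.87  0.41 -0.39  0.   -0.77 -1.17]
d [-1.1  0.2 -1.1] r [-0.     -0.     -0.0008]
```

{"op": "jog_arm", "data": {
  "targets": [
    {"dx": 0, "dy": 0, "dz": 0, "rx": 0, "ry": 0, "rz": 0, "gripper": 1},
    {"dx": 0, "dy": 0, "dz": 0, "rx": 0, "ry": 0, "rz": 0, "gripper": 1},
    {"dx": 0, "dy": 0, "dz": 0, "rx": 0, "ry": 0, "rz": 0, "gripper": 1},
    {"dx": 0, "dy": 0, "dz": 0, "rx": 0, "ry": 0, "rz": 0, "gripper": 1},
    {"dx": 0, "dy": 0, "dz": 0, "rx": 0, "ry": 0, "rz": 0, "gripper": 1},
    {"dx": 0, "dy": 0, "dz": 0, "rx": 0, "ry": 0, "rz": 0, "gripper": 1},
    {"dx": 0, "dy": 0, "dz": 0, "rx": 0, "ry": 0, "rz": 0, "gripper": 1},
    {"dx": 0, "dy": 0, "dz": 0, "rx": 0, "ry": 0, "rz": 0, "gripper": 1}
  ],
  "force": 45
}}

```text
t: 4.15
eef_pos: [0.5105, 0.3064, 0.0609]
ee_rot: [-3.142, 0.0, -1.869]
force: [0.9, -0.0, -0.9]
width: 0.0115
gripper_force: 45.0
```

```bash
python3 -c "
from h import *
togo(.5105,.3075,.062,-1.868);print(arm.get_state()['gripper_force'])"
```

```text
t 4.15 pos [0.5105 0.3064 0.0609] rpy [-3.1415e+00  1.0000e-04 -1.8688e+00] F [ 0.95 -0.   -0.94] w 0.0115 q [ 0.87  0.41 -0.39  0.   -0.77 -1.17]
d [-1.1  0.3 -1.1] r [-0.0001  0.0001 -0.0008]
44.998868107795715
```

{"op": "jog_arm", "data": {
  "targets": [
    {"dx": 0, "dy": 0, "dz": -5, "rx": 0, "ry": 0, "rz": 0, "gripper": 1},
    {"dx": 0, "dy": 0, "dz": -15, "rx": 0, "ry": 0, "rz": 0, "gripper": 1},
    {"dx": 0, "dy": 0, "dz": -30, "rx": 0, "ry": 0, "rz": 0, "gripper": 1},
    {"dx": 0, "dy": 0, "dz": -45, "rx": 0, "ry": 0, "rz": 0, "gripper": 1},
    {"dx": 0, "dy": 0, "dz": -65, "rx": 0, "ry": 0, "rz": 0, "gripper": 1},
    {"dx": 0, "dy": 0, "dz": -80, "rx": 0, "ry": 0, "rz": 0, "gripper": 1},
    {"dx": 0, "dy": 0, "dz": -95, "rx": 0, "ry": 0, "rz": 0, "gripper": 1},
    {"dx": 0, "dy": 0, "dz": -100, "rx": 0, "ry": 0, "rz": 0, "gripper": 1}
  ]
}}

```text
t: 4.82
eef_pos: [0.5111, 0.3072, 0.1644]
ee_rot: [-3.14, 0.004, -1.868]
force: [0.2, -0.3, -0.2]
width: 0.0114
gripper_force: 45.0
```

{"op": "jog_arm", "data": {
  "targets": [
    {"dx": 15, "dy": -5, "dz": 0, "rx": 0, "ry": 0, "rz": 0, "gripper": 1},
    {"dx": 40, "dy": -15, "dz": 0, "rx": 0, "ry": 0, "rz": 0, "gripper": 1},
    {"dx": 70, "dy": -25, "dz": 0, "rx": 0, "ry": 0, "rz": -0.05, "gripper": 1},
    {"dx": 100, "dy": -37, "dz": 0, "rx": 0, "ry": 0, "rz": -0.1, "gripper": 1},
    {"dx": 130, "dy": -48, "dz": 0, "rx": 0, "ry": 0, "rz": -0.15, "gripper": 1},
    {"dx": 160, "dy": -59, "dz": 0, "rx": 0, "ry": 0, "rz": -0.2, "gripper": 1},
    {"dx": 190, "dy": -70, "dz": 0, "rx": 0, "ry": 0, "rz": -0.25, "gripper": 1},
    {"dx": 220, "dy": -81, "dz": 0, "rx": 0, "ry": 0, "rz": -0.3, "gripper": 1}
  ]
}}

```text
t: 5.48
eef_pos: [0.5223, 0.0703, 0.1606]
ee_rot: [3.141, -0.0, -1.566]
force: [1.0, -0.1, -0.6]
width: 0.0119
gripper_force: 45.0
```

```bash
python3 -c "
from h import *
togo(.53,-.06,.16,-1.5708);print(arm.get_state()['gripper_force'])"
```

```text
t 5.48 pos [0.5223 0.0703 0.1606] rpy [ 3.1407e+00 -1.0000e-04 -1.5662e+00] F [ 0.97 -0.12 -0.63] w 0.0119 q [ 0.51  0.19 -0.43 -0.   -0.94 -0.5 ]
d [130.3  -7.1   0.6] r [ 0.0009 -0.0001  0.0046]
44.99929189682007
```

{"op": "jog_arm", "data": {
  "targets": [
    {"dx": 30, "dy": -3, "dz": 0, "rx": 0, "ry": 0, "rz": 0, "gripper": 1},
    {"dx": 60, "dy": -6, "dz": 0, "rx": 0, "ry": 0, "rz": 0, "gripper": 1},
    {"dx": 85, "dy": -6, "dz": 0, "rx": 0, "ry": 0, "rz": 0, "gripper": 1},
    {"dx": 105, "dy": -6, "dz": 0, "rx": 0, "ry": 0, "rz": 0, "gripper": 1},
    {"dx": 115, "dy": -6, "dz": 0, "rx": 0, "ry": 0, "rz": 0, "gripper": 1},
    {"dx": 120, "dy": -6, "dz": 0, "rx": 0, "ry": 0, "rz": 0, "gripper": 1},
    {"dx": 120, "dy": -6, "dz": 0, "rx": 0, "ry": 0, "rz": 0, "gripper": 1},
    {"dx": 120, "dy": -6, "dz": 0, "rx": 0, "ry": 0, "rz": 0, "gripper": 1}
  ]
}}

```text
t: 6.15
eef_pos: [0.5293, -0.0474, 0.1608]
ee_rot: [3.141, 0.0, -1.569]
force: [-0.1, 0.7, -0.1]
width: 0.0117
gripper_force: 45.0
```

```bash
python3 -c "
from h import *
togo(.53,-.06,.16,-1.5708)
f=grab('wrist');save(f['frame'],'w2.png')"
```

```text
t 6.15 pos [ 0.5293 -0.0474  0.1608] rpy [ 3.1414e+00  2.0000e-04 -1.5691e+00] F [-0.07  0.74 -0.14] w 0.0117 q [ 0.28  0.2  -0.42 -0.   -0.95 -0.28]
d [12.6 -0.6  0.8] r [0.0002 0.0002 0.0017]
```

View pics/w2.png

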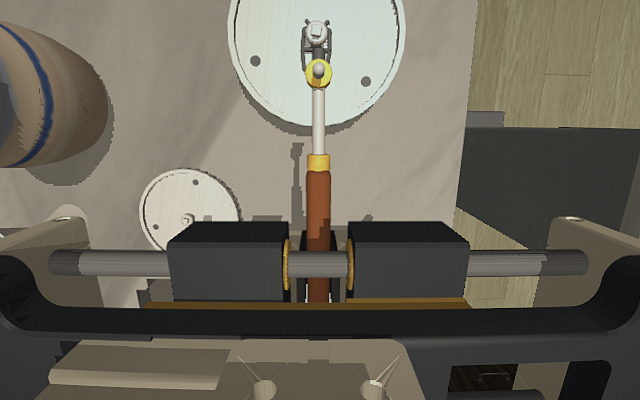

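The wrist view shows the spindle top at (317,33) and the ring around (303-331,20-75), with its eye partly under the clamp at (319,72). The pick is in line with the ring. Next I'll fit the plate centre and ring yaw and overlay them.

```bash
cat > fit.py <<'E'
from h import *
f=load('wrist');z=f['z_map'];im=f['frame']
vv,uu=np.mgrid[0:400,0:640];P=world(f,uu,vv).reshape(400,640,3)
rim=(abs(P[...,2]-.035)<.0025)&(np.hypot(P[...,0]-.53,P[...,1]+.19)<.085)&(np.hypot(P[...,0]-.53,P[...,1]+.19)>.06)&(z>0)
X=P[rim];from scipy.optimize import least_squares
r=least_squares(lambda p:np.hypot(X[:,0]-p[0],X[:,1]-p[1])-.0715,[.53,-.19],loss='soft_l1',f_scale=.001)
print('rim centre',r.x,rim.sum(),'rms',np.sqrt(np.mean(r.fun**2)))
face=(np.hypot(P[...,0]-r.x[0],P[...,1]-r.x[1])<.065)&(P[...,2]<.038)&(z>0)
print('face z',np.median(P[face][:,2]))
top=(np.hypot(P[...,0]-r.x[0],P[...,1]-r.x[1])<.015)&(P[...,2]>.039)&(P[...,2]<.052)
print('spindle top',np.median(P[top],0),top.sum())
dark=face&(im.max(2)<110)&(np.hypot(P[...,0]-r.x[0],P[...,1]-r.x[1])<.033)
print('dark',dark.sum())
D=world(f,uu[dark],vv[dark],.033)[:,:2]-r.x
for a,b in [(0,.01),(-.01,0),(.01,.02),(.02,.03)]:
    k=(D[:,1]>a)&(D[:,1]<b)
    if k.any(): print(a,b,(np.percentile(D[k,0],[2,98])*1000).round(1),k.sum())
print('y range',D[:,1].min(),D[:,1].max())
cl=(im[...,0]>180)&(im[...,2]<90)&(vv<95)&(vv>55)&(abs(uu-319)<20)
print('clamp',P[cl].mean(0),cl.sum())
c=cv2.resize(im[0:110,250:390],None,fx=5.5,fy=5.5,interpolation=cv2.INTER_CUBIC)
save(c,'w2c.png')
E
python3 fit.py
```

```text
rim centre [ 0.52992267 -0.1899734 ] 2049 rms 0.0015890116251052581
face z 0.02981818380782797
spindle top [ 0.52996137 -0.18855414  0.04254914] 408
dark 368
0 0.01 [-11.6  12.7] 132
-0.01 0 [-12.4  11.7] 69
0.01 0.02 [-11.7  12.8] 124
0.02 0.03 [-10.9  12. ] 33
y range -0.011064939857668793 0.0277726064929866
clamp [ 0.52986025 -0.13677264  0.16461103] 48
```

View pics/w2c.png

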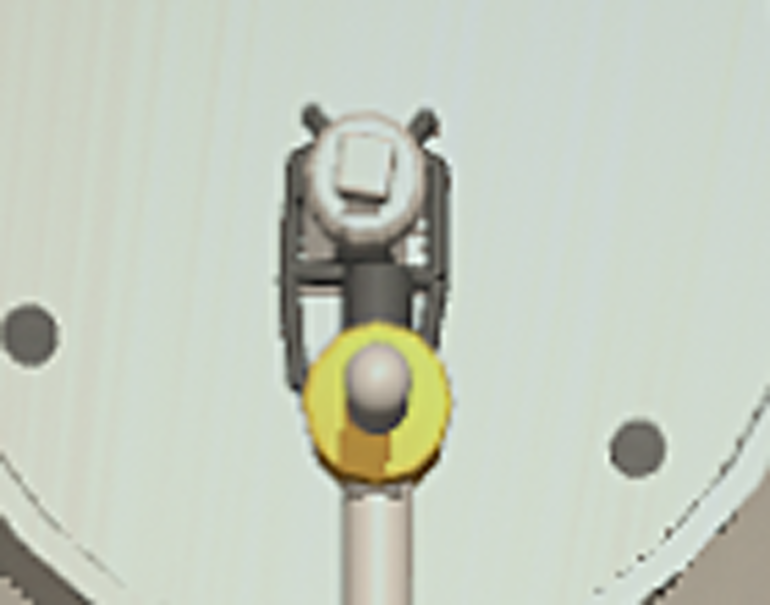

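```bash
python3 - <<'E'
from h import *
f=load('wrist')
print(world(f,[318.7,318.7,317],[71.7,73.3,33],.164).round(4), world(f,[250+366/5.5],[175/5.5],.0425).round(4), world(f,[250+365/5.5,250+365/5.5],[160/5.5,165/5.5],.0475).round(4))
print(pix(f,[[.53,-.1895,.0425],[.53,-.1395,.164]]))
E
```

```text
[[ 0.5282 -0.1379  0.164 ]
 [ 0.5282 -0.1373  0.164 ]
 [ 0.5289 -0.1532  0.164 ]] [[ 0.5295 -0.1893  0.0425]] [[ 0.5296 -0.1898  0.0475]
 [ 0.5296 -0.1891  0.0475]]
[[315.95031378  31.51558499]
 [314.41802717  67.80373567]]
```

{"op": "jog_arm", "data": {
  "targets": [
    {"dx": 10, "dy": 0, "dz": 5, "rx": 0, "ry": 0, "rz": 0, "gripper": 1},
    {"dx": 20, "dy": -1, "dz": 15, "rx": 0, "ry": 0, "rz": 0, "gripper": 1},
    {"dx": 28, "dy": -1, "dz": 25, "rx": 0, "ry": 0, "rz": 0, "gripper": 1},
    {"dx": 33, "dy": -1, "dz": 35, "rx": 0, "ry": 0, "rz": 0, "gripper": 1},
    {"dx": 35, "dy": -1, "dz": 45, "rx": 0, "ry": 0, "rz": 0, "gripper": 1},
    {"dx": 35, "dy": -1, "dz": 50, "rx": 0, "ry": 0, "rz": 0, "gripper": 1},
    {"dx": 35, "dy": -1, "dz": 50, "rx": 0, "ry": 0, "rz": 0, "gripper": 1},
    {"dx": 35, "dy": -1, "dz": 50, "rx": 0, "ry": 0, "rz": 0, "gripper": 1}
  ]
}}

```text
t: 6.87
eef_pos: [0.5304, -0.0827, 0.1104]
ee_rot: [3.141, -0.0, -1.569]
force: [-0.4, 0.1, -0.6]
width: 0.0115
gripper_force: 45.0
```

```bash
python3 - <<'E'
from h import *
togo(.530,-.0824,.090,-1.5708)
a=grab('side');b=grab('wrist')
for n,f in (('side',a),('wrist',b)):
    vv,uu=np.mgrid[0:400,0:640];P=world(f,uu,vv).reshape(400,640,3)
    m=(f['z_map']>0)&(abs(P[...,0]-.53)<.012)&(abs(P[...,1]+.173)<.012)&(P[...,2]>.036)&(P[...,2]<.107)
    print(n,m.sum());print(np.c_[uu[m],vv[m],(P[m]*1000).round(0)][np.argsort(P[m][:,2])][:25].astype(int).tolist())
c=cv2.resize(a['frame'][170:240,340:420],None,fx=5,fy=5,interpolation=cv2.INTER_CUBIC)
d=cv2.resize(b['frame'][0:117,253:387],None,fx=3,fy=3,interpolation=cv2.INTER_CUBIC)
d=cv2.copyMakeBorder(d[:350],0,350-min(350,d.shape[0]),0,0,0)
save(np.hstack([c,d])[:, :800],'s2.png')
E
```

```text
t 6.87 pos [ 0.5304 -0.0827  0.1104] rpy [ 3.1406e+00 -3.0000e-04 -1.5688e+00] F [-0.43  0.06 -0.58] w 0.0115 q [ 0.21  0.27 -0.47  0.   -0.83 -0.21]
d [-0.3  0.4 20.4] r [ 0.001  -0.0003  0.002 ]
side 0
[]
wrist 8
[[307, 84, 535, -170, 103], [309, 86, 534, -169, 104], [308, 85, 535, -169, 105], [310, 87, 534, -168, 105], [311, 88, 533, -168, 106], [327, 85, 526, -169, 106], [307, 83, 535, -170, 107], [326, 86, 526, -168, 107]]
```

View pics/s2.png

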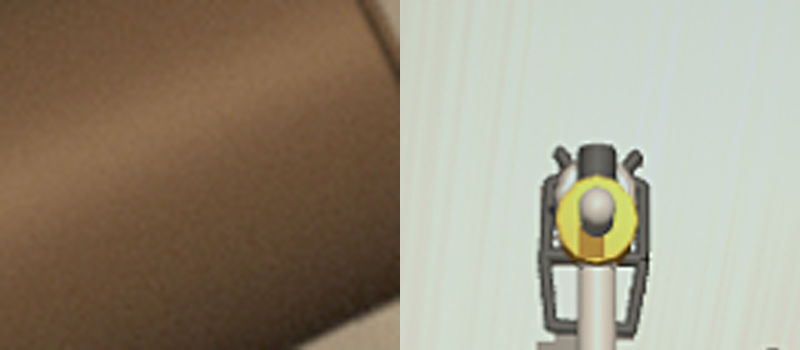

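```bash
python3 - <<'E'
from h import *
f=load('wrist');im=f['frame']
for v in range(46,98,3): print(v,im[v,319],world(f,[319],[v])[0].round(4))
T=np.linalg.inv(f['view']);print(T[:3,3])
E
```

```text
46 [212 223 214] [ 0.5292 -0.2048  0.0292]
49 [99 97 90] [ 0.5295 -0.1827  0.112 ]
52 [106 105  97] [ 0.5295 -0.1814  0.1124]
55 [106 105  98] [ 0.5295 -0.1802  0.1125]
58 [141 134  95] [ 0.5295 -0.1792  0.1114]
61 [204 215 109] [ 0.5295 -0.1775  0.1137]
64 [205 196 183] [ 0.5296 -0.1739  0.1257]
67 [208 219 208] [ 0.5296 -0.1729  0.1253]
70 [196 186 172] [ 0.5296 -0.1718  0.1255]
73 [151 143 130] [ 0.5295 -0.1707  0.1253]
76 [74 71 66] [ 0.5295 -0.1702  0.1212]
79 [170 131  57] [ 0.5295 -0.1701  0.1147]
82 [170 133  57] [ 0.5295 -0.1687  0.1155]
85 [166 126  53] [ 0.5295 -0.1676  0.1151]
88 [100  84  62] [ 0.5295 -0.1668  0.1118]
91 [209 219 206] [ 0.5295 -0.1656  0.1114]
94 [209 219 208] [ 0.5295 -0.1644  0.1103]
97 [209 218 206] [ 0.5295 -0.1629  0.1121]
[ 0.53006571 -0.14987096  0.24684357]
```

```bash
python3 - <<'E'
from h import *
f=load('side');im=cv2.imread('pics/side1.png')[...,::-1]
for z in (.065,.053,.045,.04,.035,.03,.025,.02,.015,.01,.005,0):
    print(z,pix(f,[.4842,.2208,z]).round(1),pix(f,[.4835,.2186,z]).round(1))
c=im[235:285,220:260];c=cv2.resize(c,None,fx=11,fy=11,interpolation=cv2.INTER_CUBIC)
save(c,'s3.png')
w=load('wrist');print(world(w,[253+197/3-12,253+197/3+12],[110,110],.033).round(4))
E
```

```text
0.065 [[241.4 253.6]] [[242.3 253.7]]
0.053 [[242.1 255.4]] [[242.9 255.5]]
0.045 [[242.5 256.6]] [[243.3 256.7]]
0.04 [[242.8 257.4]] [[243.6 257.4]]
0.035 [[243.  258.1]] [[243.8 258.1]]
0.03 [[243.3 258.8]] [[244.1 258.9]]
0.025 [[243.5 259.6]] [[244.4 259.6]]
0.02 [[243.8 260.3]] [[244.6 260.3]]
0.015 [[244.1 261. ]] [[244.9 261. ]]
0.01 [[244.3 261.7]] [[245.1 261.7]]
0.005 [[244.6 262.4]] [[245.4 262.4]]
0 [[244.8 263.1]] [[245.6 263.1]]
[[ 0.5379 -0.1618  0.033 ]
 [ 0.5208 -0.1618  0.033 ]]
```

View pics/s3.png

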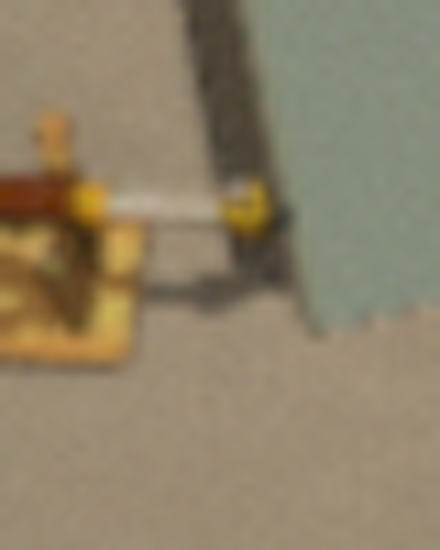

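{"op": "jog_arm", "data": {
  "targets": [
    {"dx": 0, "dy": 0, "dz": 4, "rx": 0, "ry": 0, "rz": 0, "gripper": 1},
    {"dx": 0, "dy": 0, "dz": 8, "rx": 0, "ry": 0, "rz": 0, "gripper": 1},
    {"dx": 0, "dy": 0, "dz": 12, "rx": 0, "ry": 0, "rz": 0, "gripper": 1},
    {"dx": 0, "dy": 0, "dz": 15, "rx": 0, "ry": 0, "rz": 0, "gripper": 1},
    {"dx": 0, "dy": 0, "dz": 18, "rx": 0, "ry": 0, "rz": 0, "gripper": 1},
    {"dx": 0, "dy": 0, "dz": 20, "rx": 0, "ry": 0, "rz": 0, "gripper": 1},
    {"dx": 0, "dy": 0, "dz": 20, "rx": 0, "ry": 0, "rz": 0, "gripper": 1},
    {"dx": 0, "dy": 0, "dz": 20, "rx": 0, "ry": 0, "rz": 0, "gripper": 1}
  ],
  "force": 60
}}

```text
t: 7.63
eef_pos: [0.5305, -0.0827, 0.0908]
ee_rot: [3.141, -0.0, -1.569]
force: [0.0, -0.5, -0.6]
width: 0.0114
gripper_force: 60.0
```

The crop shows the clamp at (245,205), with the wire lost against the dark sink rim. Length can't be read there, so I'll feel for the plate. The ring bar measures y=-0.1618, as expected.

{"op": "jog_arm", "data": {
  "targets": [
    {"dx": 0, "dy": 0, "dz": 0.5, "rx": 0, "ry": 0, "rz": 0, "gripper": 1},
    {"dx": 0, "dy": 0, "dz": 1, "rx": 0, "ry": 0, "rz": 0, "gripper": 1},
    {"dx": 0, "dy": 0, "dz": 2, "rx": 0, "ry": 0, "rz": 0, "gripper": 1},
    {"dx": 0, "dy": 0, "dz": 3, "rx": 0, "ry": 0, "rz": 0, "gripper": 1},
    {"dx": 0, "dy": 0, "dz": 4, "rx": 0, "ry": 0, "rz": 0, "gripper": 1},
    {"dx": 0, "dy": 0, "dz": 4, "rx": 0, "ry": 0, "rz": 0, "gripper": 1},
    {"dx": 0, "dy": 0, "dz": 4, "rx": 0, "ry": 0, "rz": 0, "gripper": 1},
    {"dx": 0, "dy": 0, "dz": 4, "rx": 0, "ry": 0, "rz": 0, "gripper": 1}
  ]
}}

```text
t: 8.3
eef_pos: [0.5305, -0.0827, 0.0869]
ee_rot: [3.142, -0.0, -1.569]
force: [-0.6, -0.6, -1.1]
width: 0.0116
gripper_force: 60.0
```

```bash
python3 -c "
from h import *
togo(.530,-.0824,.090,-1.5708);print(arm.get_state()['moment'].round(3))"
```

```text
t 8.3 pos [ 0.5305 -0.0827  0.0869] rpy [ 3.1416 -0.     -1.5688] F [-0.57 -0.6  -1.08] w 0.0116 q [ 0.21  0.3  -0.5  -0.   -0.78 -0.21]
d [-0.3  0.5 -3.1] r [ 0.    -0.     0.002]
[ 0.171 -0.021 -0.019]
```

{"op": "jog_arm", "data": {
  "targets": [
    {"dx": 0, "dy": 0, "dz": 0.5, "rx": 0, "ry": 0, "rz": 0, "gripper": 1},
    {"dx": 0, "dy": 0, "dz": 1, "rx": 0, "ry": 0, "rz": 0, "gripper": 1},
    {"dx": 0, "dy": 0, "dz": 1.5, "rx": 0, "ry": 0, "rz": 0, "gripper": 1},
    {"dx": 0, "dy": 0, "dz": 2, "rx": 0, "ry": 0, "rz": 0, "gripper": 1},
    {"dx": 0, "dy": 0, "dz": 2.5, "rx": 0, "ry": 0, "rz": 0, "gripper": 1},
    {"dx": 0, "dy": 0, "dz": 3, "rx": 0, "ry": 0, "rz": 0, "gripper": 1},
    {"dx": 0, "dy": 0, "dz": 3, "rx": 0, "ry": 0, "rz": 0, "gripper": 1},
    {"dx": 0, "dy": 0, "dz": 3, "rx": 0, "ry": 0, "rz": 0, "gripper": 1}
  ]
}}

```text
t: 8.97
eef_pos: [0.5305, -0.0827, 0.0839]
ee_rot: [3.142, -0.0, -1.569]
force: [-0.2, 0.8, -1.2]
width: 0.0112
gripper_force: 60.0
```

```bash
python3 -c "
from h import *
s=arm.get_state();print(s['eef_pos'],s['force'].round(2),s['moment'].round(3))"
```

```text
[ 0.53053258 -0.08273068  0.08385117] [-0.24  0.83 -1.24] [ 0.127 -0.05  -0.003]
```

{"op": "jog_arm", "data": {
  "targets": [
    {"dx": 0, "dy": 0, "dz": 0.5, "rx": 0, "ry": 0, "rz": 0, "gripper": 1},
    {"dx": 0, "dy": 0, "dz": 1, "rx": 0, "ry": 0, "rz": 0, "gripper": 1},
    {"dx": 0, "dy": 0, "dz": 1.5, "rx": 0, "ry": 0, "rz": 0, "gripper": 1},
    {"dx": 0, "dy": 0, "dz": 2, "rx": 0, "ry": 0, "rz": 0, "gripper": 1},
    {"dx": 0, "dy": 0, "dz": 2.5, "rx": 0, "ry": 0, "rz": 0, "gripper": 1},
    {"dx": 0, "dy": 0, "dz": 2.5, "rx": 0, "ry": 0, "rz": 0, "gripper": 1},
    {"dx": 0, "dy": 0, "dz": 2.5, "rx": 0, "ry": 0, "rz": 0, "gripper": 1},
    {"dx": 0, "dy": 0, "dz": 2.5, "rx": 0, "ry": 0, "rz": 0, "gripper": 1}
  ]
}}

```text
t: 9.63
eef_pos: [0.5306, -0.0827, 0.0814]
ee_rot: [-3.142, -0.0, -1.569]
force: [-0.6, 0.3, -0.3]
width: 0.0114
gripper_force: 60.0
```

{"op": "jog_arm", "data": {
  "targets": [
    {"dx": 0, "dy": 0, "dz": 0.5, "rx": 0, "ry": 0, "rz": 0, "gripper": 1},
    {"dx": 0, "dy": 0, "dz": 1, "rx": 0, "ry": 0, "rz": 0, "gripper": 1},
    {"dx": 0, "dy": 0, "dz": 1.5, "rx": 0, "ry": 0, "rz": 0, "gripper": 1},
    {"dx": 0, "dy": 0, "dz": 2, "rx": 0, "ry": 0, "rz": 0, "gripper": 1},
    {"dx": 0, "dy": 0, "dz": 2.5, "rx": 0, "ry": 0, "rz": 0, "gripper": 1},
    {"dx": 0, "dy": 0, "dz": 2.5, "rx": 0, "ry": 0, "rz": 0, "gripper": 1},
    {"dx": 0, "dy": 0, "dz": 2.5, "rx": 0, "ry": 0, "rz": 0, "gripper": 1},
    {"dx": 0, "dy": 0, "dz": 2.5, "rx": 0, "ry": 0, "rz": 0, "gripper": 1}
  ]
}}

```text
t: 10.3
eef_pos: [0.5305, -0.0827, 0.0789]
ee_rot: [3.142, -0.0, -1.569]
force: [0.3, 0.1, -0.8]
width: 0.0118
gripper_force: 60.0
```

{"op": "jog_arm", "data": {
  "targets": [
    {"dx": 0, "dy": 0, "dz": 0.5, "rx": 0, "ry": 0, "rz": 0, "gripper": 1},
    {"dx": 0, "dy": 0, "dz": 1, "rx": 0, "ry": 0, "rz": 0, "gripper": 1},
    {"dx": 0, "dy": 0, "dz": 1.5, "rx": 0, "ry": 0, "rz": 0, "gripper": 1},
    {"dx": 0, "dy": 0, "dz": 2, "rx": 0, "ry": 0, "rz": 0, "gripper": 1},
    {"dx": 0, "dy": 0, "dz": 2.5, "rx": 0, "ry": 0, "rz": 0, "gripper": 1},
    {"dx": 0, "dy": 0, "dz": 2.5, "rx": 0, "ry": 0, "rz": 0, "gripper": 1},
    {"dx": 0, "dy": 0, "dz": 2.5, "rx": 0, "ry": 0, "rz": 0, "gripper": 1},
    {"dx": 0, "dy": 0, "dz": 2.5, "rx": 0, "ry": 0, "rz": 0, "gripper": 1}
  ]
}}

```text
t: 10.97
eef_pos: [0.5305, -0.0827, 0.0764]
ee_rot: [3.142, -0.0, -1.569]
force: [-0.1, -0.5, -0.9]
width: 0.0114
gripper_force: 60.0
```

{"op": "jog_arm", "data": {
  "targets": [
    {"dx": 0, "dy": 0, "dz": 0.5, "rx": 0, "ry": 0, "rz": 0, "gripper": 1},
    {"dx": 0, "dy": 0, "dz": 1, "rx": 0, "ry": 0, "rz": 0, "gripper": 1},
    {"dx": 0, "dy": 0, "dz": 1.5, "rx": 0, "ry": 0, "rz": 0, "gripper": 1},
    {"dx": 0, "dy": 0, "dz": 2, "rx": 0, "ry": 0, "rz": 0, "gripper": 1},
    {"dx": 0, "dy": 0, "dz": 2.5, "rx": 0, "ry": 0, "rz": 0, "gripper": 1},
    {"dx": 0, "dy": 0, "dz": 2.5, "rx": 0, "ry": 0, "rz": 0, "gripper": 1},
    {"dx": 0, "dy": 0, "dz": 2.5, "rx": 0, "ry": 0, "rz": 0, "gripper": 1},
    {"dx": 0, "dy": 0, "dz": 2.5, "rx": 0, "ry": 0, "rz": 0, "gripper": 1}
  ]
}}

```text
t: 11.63
eef_pos: [0.5305, -0.0827, 0.0739]
ee_rot: [3.142, -0.0, -1.569]
force: [0.2, -0.5, -1.0]
width: 0.0117
gripper_force: 60.0
```

{"op": "jog_arm", "data": {
  "targets": [
    {"dx": 0, "dy": 0, "dz": 0.5, "rx": 0, "ry": 0, "rz": 0, "gripper": 1},
    {"dx": 0, "dy": 0, "dz": 1, "rx": 0, "ry": 0, "rz": 0, "gripper": 1},
    {"dx": 0, "dy": 0, "dz": 1.5, "rx": 0, "ry": 0, "rz": 0, "gripper": 1},
    {"dx": 0, "dy": 0, "dz": 2, "rx": 0, "ry": 0, "rz": 0, "gripper": 1},
    {"dx": 0, "dy": 0, "dz": 2.5, "rx": 0, "ry": 0, "rz": 0, "gripper": 1},
    {"dx": 0, "dy": 0, "dz": 2.5, "rx": 0, "ry": 0, "rz": 0, "gripper": 1},
    {"dx": 0, "dy": 0, "dz": 2.5, "rx": 0, "ry": 0, "rz": 0, "gripper": 1},
    {"dx": 0, "dy": 0, "dz": 2.5, "rx": 0, "ry": 0, "rz": 0, "gripper": 1}
  ]
}}

```text
t: 12.3
eef_pos: [0.5308, -0.0826, 0.0716]
ee_rot: [-3.141, 0.0, -1.569]
force: [0.8, 0.8, 3.4]
width: 0.0117
gripper_force: 60.0
```

```bash
python3 - <<'E'
from h import *
s=arm.get_state();print(s['eef_pos'],s['ee_rot'],s['force'].round(2),s['moment'].round(3))
f=grab('wrist');im=f['frame']
P=world(f,[319]*8,[50,55,60,65,70,75,85,95]);print(P.round(4))
vv,uu=np.mgrid[0:400,0:640];Q=world(f,uu,vv,.0325).reshape(400,640,3)
for x in (.524,.5305,.537):
    d=np.abs(Q[...,0]-x)+10*(0); 
save(cv2.resize(im[0:130,240:400],None,fx=4.5,fy=4.5,interpolation=cv2.INTER_CUBIC),'w4.png')
E
```

```text
[ 0.5307694  -0.08264333  0.07161613] [-3.14109686e+00  8.15213224e-06 -1.56861612e+00] [0.8  0.75 3.39] [ 0.214  0.011 -0.06 ]
[[ 0.5295 -0.1822  0.0732]
 [ 0.5295 -0.1799  0.0746]
 [ 0.5295 -0.1775  0.0767]
 [ 0.5295 -0.1736  0.0866]
 [ 0.5295 -0.1717  0.087 ]
 [ 0.5295 -0.17    0.0857]
 [ 0.5295 -0.1675  0.0765]
 [ 0.5294 -0.1637  0.0737]]
```

View pics/w4.png

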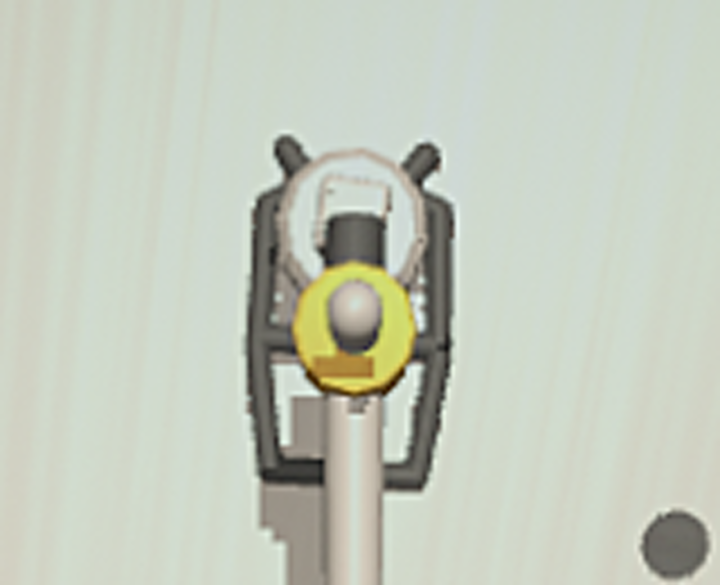

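The crop shows the clamp at (355,335) centred over the ring's eye, between the cross wire (y≈345) and the pull bar (y≈475). Contact is about 4 N with no tilt of the pick. I'll pull gently.

{"op": "jog_arm", "data": {
  "targets": [
    {"dx": -0.5, "dy": 0, "dz": 0, "rx": 0, "ry": 0, "rz": 0, "gripper": 1},
    {"dx": -1, "dy": 0, "dz": 0, "rx": 0, "ry": 0, "rz": 0, "gripper": 1},
    {"dx": -1.5, "dy": 0, "dz": 0, "rx": 0, "ry": 0, "rz": 0, "gripper": 1},
    {"dx": -2, "dy": 0, "dz": 0, "rx": 0, "ry": 0, "rz": 0, "gripper": 1},
    {"dx": -2.5, "dy": 0, "dz": 0, "rx": 0, "ry": 0, "rz": 0, "gripper": 1},
    {"dx": -3, "dy": 0, "dz": 0, "rx": 0, "ry": 0, "rz": 0, "gripper": 1},
    {"dx": -3.5, "dy": 0, "dz": 0, "rx": 0, "ry": 0, "rz": 0, "gripper": 1},
    {"dx": -4, "dy": 0, "dz": 0, "rx": 0, "ry": 0, "rz": 0, "gripper": 1}
  ]
}}

```text
t: 13.02
eef_pos: [0.5305, -0.0787, 0.0714]
ee_rot: [3.142, -0.0, -1.569]
force: [1.6, -2.0, 2.6]
width: 0.0112
gripper_force: 60.0
```

{"op": "jog_arm", "data": {
  "targets": [
    {"dx": -0.5, "dy": 0, "dz": 0, "rx": 0, "ry": 0, "rz": 0, "gripper": 1},
    {"dx": -1, "dy": 0, "dz": 0, "rx": 0, "ry": 0, "rz": 0, "gripper": 1},
    {"dx": -1.5, "dy": 0, "dz": 0, "rx": 0, "ry": 0, "rz": 0, "gripper": 1},
    {"dx": -2, "dy": 0, "dz": 0, "rx": 0, "ry": 0, "rz": 0, "gripper": 1},
    {"dx": -2.5, "dy": 0, "dz": 0, "rx": 0, "ry": 0, "rz": 0, "gripper": 1},
    {"dx": -2.5, "dy": 0, "dz": 0, "rx": 0, "ry": 0, "rz": 0, "gripper": 1},
    {"dx": -2.5, "dy": 0, "dz": 0, "rx": 0, "ry": 0, "rz": 0, "gripper": 1},
    {"dx": -2.5, "dy": 0, "dz": 0, "rx": 0, "ry": 0, "rz": 0, "gripper": 1}
  ]
}}

```text
t: 13.68
eef_pos: [0.5304, -0.0764, 0.0713]
ee_rot: [3.141, -0.0, -1.569]
force: [0.7, -5.1, 0.5]
width: 0.0115
gripper_force: 60.0
```

```bash
python3 -c "
from h import *
s=arm.get_state();print(s['eef_pos'],s['ee_rot'],s['force'].round(2),s['moment'].round(3))
f=grab('wrist');print(world(f,[319]*3,[65,70,75]).round(4))"
```

```text
[ 0.53040966 -0.07642077  0.07129635] [ 3.14127996e+00 -2.85376900e-04 -1.56879255e+00] [ 0.66 -5.07  0.53] [-2.061 -0.258  0.014]
[[ 0.5292 -0.1674  0.0862]
 [ 0.5292 -0.1654  0.0872]
 [ 0.5292 -0.1639  0.0849]]
```

{"op": "jog_arm", "data": {
  "targets": [
    {"dx": 0, "dy": 0, "dz": 0.3, "rx": 0, "ry": 0, "rz": 0, "gripper": 1},
    {"dx": 0, "dy": 0, "dz": 0.6, "rx": 0, "ry": 0, "rz": 0, "gripper": 1},
    {"dx": 0, "dy": 0, "dz": 0.6, "rx": 0, "ry": 0, "rz": 0, "gripper": 1},
    {"dx": 0, "dy": 0, "dz": 0.6, "rx": 0, "ry": 0, "rz": 0, "gripper": 1},
    {"dx": -0.5, "dy": 0, "dz": 0.6, "rx": 0, "ry": 0, "rz": 0, "gripper": 1},
    {"dx": -0.5, "dy": 0, "dz": 0.6, "rx": 0, "ry": 0, "rz": 0, "gripper": 1},
    {"dx": -0.5, "dy": 0, "dz": 0.6, "rx": 0, "ry": 0, "rz": 0, "gripper": 1},
    {"dx": -0.5, "dy": 0, "dz": 0.6, "rx": 0, "ry": 0, "rz": 0, "gripper": 1}
  ]
}}

```text
t: 14.4
eef_pos: [0.5305, -0.0759, 0.0708]
ee_rot: [3.141, -0.0, -1.569]
force: [0.8, -6.1, 2.8]
width: 0.0114
gripper_force: 60.0
```

{"op": "jog_arm", "data": {
  "targets": [
    {"dx": -0.5, "dy": 0, "dz": 0.1, "rx": 0, "ry": 0, "rz": 0, "gripper": 1},
    {"dx": -1, "dy": 0, "dz": 0.2, "rx": 0, "ry": 0, "rz": 0, "gripper": 1},
    {"dx": -1.5, "dy": 0, "dz": 0.3, "rx": 0, "ry": 0, "rz": 0, "gripper": 1},
    {"dx": -2, "dy": 0, "dz": 0.4, "rx": 0, "ry": 0, "rz": 0, "gripper": 1},
    {"dx": -2, "dy": 0, "dz": 0.4, "rx": 0, "ry": 0, "rz": 0, "gripper": 1},
    {"dx": -2, "dy": 0, "dz": 0.4, "rx": 0, "ry": 0, "rz": 0, "gripper": 1},
    {"dx": -2, "dy": 0, "dz": 0.4, "rx": 0, "ry": 0, "rz": 0, "gripper": 1},
    {"dx": -2, "dy": 0, "dz": 0.4, "rx": 0, "ry": 0, "rz": 0, "gripper": 1}
  ]
}}

```text
t: 15.07
eef_pos: [0.5304, -0.0744, 0.0704]
ee_rot: [3.141, -0.001, -1.569]
force: [0.9, -8.6, 1.4]
width: 0.0116
gripper_force: 60.0
```

{"op": "jog_arm", "data": {
  "targets": [
    {"dx": 0, "dy": 0, "dz": 0.3, "rx": 0, "ry": 0, "rz": 0, "gripper": 1},
    {"dx": -0.5, "dy": 0, "dz": 0.5, "rx": 0, "ry": 0, "rz": 0, "gripper": 1},
    {"dx": -1, "dy": 0, "dz": 0.6, "rx": 0, "ry": 0, "rz": 0, "gripper": 1},
    {"dx": -1.5, "dy": 0, "dz": 0.7, "rx": 0, "ry": 0, "rz": 0, "gripper": 1},
    {"dx": -2, "dy": 0, "dz": 0.8, "rx": 0, "ry": 0, "rz": 0, "gripper": 1},
    {"dx": -2, "dy": 0, "dz": 0.8, "rx": 0, "ry": 0, "rz": 0, "gripper": 1},
    {"dx": -2, "dy": 0, "dz": 0.8, "rx": 0, "ry": 0, "rz": 0, "gripper": 1},
    {"dx": -2, "dy": 0, "dz": 0.8, "rx": 0, "ry": 0, "rz": 0, "gripper": 1}
  ]
}}

```text
t: 15.73
eef_pos: [0.5303, -0.073, 0.0696]
ee_rot: [3.141, -0.002, -1.568]
force: [1.5, -12.8, 0.9]
width: 0.0113
gripper_force: 60.0
```

```bash
python3 -c "
from h import *
s=arm.get_state();print(s['eef_pos'],s['ee_rot'],s['force'].round(2),s['moment'].round(3))
f=grab('wrist');print(world(f,[319]*5,[60,65,70,75,80]).round(4))"
```

```text
[ 0.53032088 -0.07298601  0.06961714] [ 3.14089184e+00 -1.64178428e-03 -1.56848609e+00] [  1.46 -12.83   0.92] [-5.179 -0.636  0.116]
[[ 0.5291 -0.1675  0.0762]
 [ 0.5291 -0.1633  0.0877]
 [ 0.5291 -0.1616  0.0876]
 [ 0.5291 -0.1607  0.0822]
 [ 0.529  -0.1597  0.0758]]
```

{"op": "jog_arm", "data": {
  "targets": [
    {"dx": 0, "dy": 0, "dz": 0.4, "rx": 0, "ry": 0, "rz": 0, "gripper": 1},
    {"dx": 0, "dy": 0, "dz": 0.7, "rx": 0, "ry": 0, "rz": 0, "gripper": 1},
    {"dx": -0.5, "dy": 0, "dz": 0.8, "rx": 0, "ry": 0, "rz": 0, "gripper": 1},
    {"dx": -1, "dy": 0, "dz": 1, "rx": 0, "ry": 0, "rz": 0, "gripper": 1},
    {"dx": -1.5, "dy": 0, "dz": 1.1, "rx": 0, "ry": 0, "rz": 0, "gripper": 1},
    {"dx": -1.5, "dy": 0, "dz": 1.1, "rx": 0, "ry": 0, "rz": 0, "gripper": 1},
    {"dx": -1.5, "dy": 0, "dz": 1.1, "rx": 0, "ry": 0, "rz": 0, "gripper": 1},
    {"dx": -1.5, "dy": 0, "dz": 1.1, "rx": 0, "ry": 0, "rz": 0, "gripper": 1}
  ]
}}

```text
t: 16.45
eef_pos: [0.5301, -0.0718, 0.0684]
ee_rot: [3.14, -0.002, -1.569]
force: [1.9, -14.8, -0.5]
width: 0.0116
gripper_force: 60.0
```

```bash
python3 -c "
from h import *
s=arm.get_state();print(s['eef_pos'],s['ee_rot'],s['force'].round(2),s['moment'].round(3))
f=grab('wrist');print(world(f,[319]*5,[60,65,70,75,80]).round(4))
save(cv2.resize(f['frame'][0:130,240:400],None,fx=4.5,fy=4.5,interpolation=cv2.INTER_CUBIC),'w5.png')"
```

```text
[ 0.53011691 -0.07181565  0.06844948] [ 3.14045056e+00 -2.02722320e-03 -1.56852099e+00] [  1.9  -14.78  -0.47] [-5.906 -0.703  0.139]
[[ 0.5289 -0.1662  0.0756]
 [ 0.529  -0.1619  0.0876]
 [ 0.529  -0.1603  0.0868]
 [ 0.5289 -0.1595  0.081 ]
 [ 0.5289 -0.1583  0.0764]]
```

View pics/w5.png

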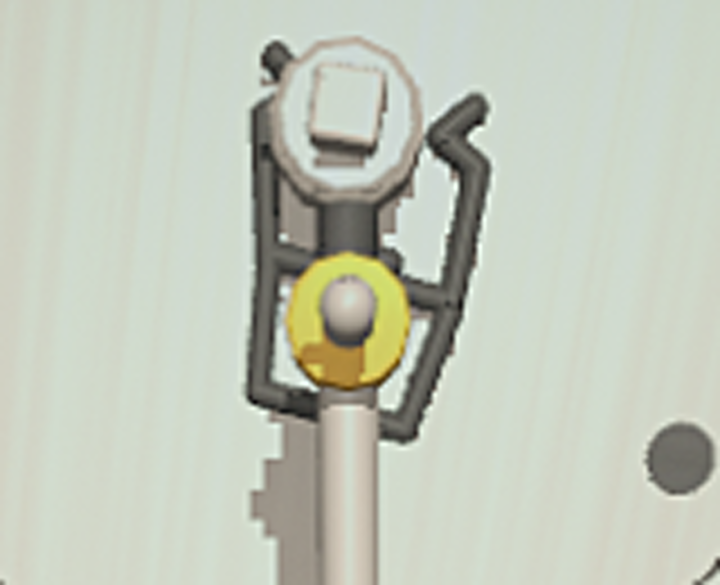

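The crop shows the ring twisted about 13°. The right prong is spread beside the collar at (435,130), and the left prong is still behind the spindle at (275,55). The pull line is too far right, so I'll ease off, shift the hook toward the left of the bar (world +x), and restore bearing.

{"op": "jog_arm", "data": {
  "targets": [
    {"dx": 0.6, "dy": 0, "dz": 0, "rx": 0, "ry": 0, "rz": 0, "gripper": 1},
    {"dx": 1.2, "dy": 0, "dz": 0, "rx": 0, "ry": 0, "rz": 0, "gripper": 1},
    {"dx": 1.6, "dy": -0.7, "dz": 0, "rx": 0, "ry": 0, "rz": 0, "gripper": 1},
    {"dx": 2, "dy": -1.4, "dz": 0, "rx": 0, "ry": 0, "rz": 0, "gripper": 1},
    {"dx": 2, "dy": -2.2, "dz": 0, "rx": 0, "ry": 0, "rz": 0, "gripper": 1},
    {"dx": 2, "dy": -3, "dz": 0, "rx": 0, "ry": 0, "rz": 0, "gripper": 1},
    {"dx": 2, "dy": -3, "dz": 0, "rx": 0, "ry": 0, "rz": 0, "gripper": 1},
    {"dx": 2, "dy": -3, "dz": 0, "rx": 0, "ry": 0, "rz": 0, "gripper": 1}
  ]
}}

```text
t: 17.17
eef_pos: [0.533, -0.0726, 0.0685]
ee_rot: [3.141, -0.0, -1.569]
force: [-0.4, -5.2, 3.2]
width: 0.0117
gripper_force: 60.0
```

```bash
python3 -c "
from h import *
s=arm.get_state();print(s['eef_pos'],s['ee_rot'],s['force'].round(2),s['moment'].round(3))
f=grab('wrist');print(world(f,[319]*5,[60,65,70,75,80]).round(4))
save(cv2.resize(f['frame'][0:130,240:400],None,fx=4.5,fy=4.5,interpolation=cv2.INTER_CUBIC),'w6.png')"
```

```text
[ 0.53304433 -0.07261247  0.06849596] [ 3.14063807e+00 -4.19966694e-04 -1.56921106e+00] [-0.41 -5.21  3.24] [-2.363  0.402 -0.163]
[[ 0.5318 -0.1671  0.0753]
 [ 0.5318 -0.1627  0.0876]
 [ 0.5318 -0.161   0.0875]
 [ 0.5318 -0.16    0.0825]
 [ 0.5317 -0.1591  0.0765]]
```

```bash
cat > ring.py <<'E'
from h import *
from scipy.spatial import cKDTree
from scipy.optimize import least_squares
L=[((27.5,-9.25),(27.5,9.25)),((11.75,-10.8),(11.75,10.8))]+[s for k in (1,-1) for s in (((27.5,9.25*k),(11.75,10.8*k)),((11.75,10.8*k),(0,10.3*k)))]
M=np.vstack([np.linspace(a,b,30) for a,b in L])
def ring(g=(.53,-.184,1.57),cam='wrist'):
    f=grab(cam);im=f['frame'];vv,uu=np.mgrid[0:400,0:640];P=world(f,uu,vv).reshape(400,640,3)
    m=(f['z_map']>0)&(P[...,2]<.038)&(P[...,2]>.026)&(im.max(2)<115)&(np.hypot(P[...,0]-.53,P[...,1]+.1895)<.066)
    D=world(f,uu[m],vv[m],.032)[:,:2]*1000;t=cKDTree(D)
    def T(p): c,s=np.cos(p[2]),np.sin(p[2]); return p[:2]+M@np.array([[c,s],[-s,c]])
    best=None
    for dy in (-8,-4,0,4,8):
      for da in (-.35,-.15,0,.15,.35):
        r=least_squares(lambda p:t.query(T(p))[0],[g[0]*1000,g[1]*1000+dy,g[2]+da],x_scale=[1,1,.05],loss='soft_l1',f_scale=.7,diff_step=1e-4)
        if best is None or r.cost<best.cost: best=r
    x=best.x;res=t.query(T(x))[0]
    s=arm.get_state()
    print('t',round(s['t'],2),'pos',s['eef_pos'].round(4),'rpy',s['ee_rot'].round(3),'F',s['force'].round(1),'g',round(s['gripper_force']))
    print('ring xy',x[:2].round(1),'yaw deg',np.degrees(x[2]).round(1),'med/90 res',np.median(res).round(2),np.percentile(res,90).round(1),'ndark',m.sum(),
      'bar',(x[:2]+27.5*np.array([np.cos(x[2]),np.sin(x[2])])).round(1))
    # wire top: highest points near the clamp
    q=(abs(P[...,0]-s['eef_pos'][0])<.004)&(abs(P[...,1]-s['eef_pos'][1]+.09)<.012)&(P[...,2]>s['eef_pos'][2]+.012)&(P[...,2]<s['eef_pos'][2]+.03)
    if q.any():print('wire top',(np.median(P[q],0)*1000).round(1),'dz',((np.percentile(P[q][:,2],70)-s['eef_pos'][2])*1000).round(1))
E
python3 -c "
from ring import *
ring()"
```

```text
t 17.27 pos [ 0.5331 -0.0725  0.0685] rpy [ 3.141 -0.    -1.569] F [-1.  -5.2  3.4] g 60
ring xy [ 530.9 -187.4] yaw deg 85.4 med/90 res 0.25 1.6 ndark 1439 bar [ 533.1 -160. ]
wire top [ 532.2 -161.6   86.8] dz 18.7
```

{"op": "jog_arm", "data": {
  "targets": [
    {"dx": -0.5, "dy": 0, "dz": 0.1, "rx": 0, "ry": 0, "rz": 0, "gripper": 1},
    {"dx": -1, "dy": 0, "dz": 0.3, "rx": 0, "ry": 0, "rz": 0, "gripper": 1},
    {"dx": -1.5, "dy": 0, "dz": 0.5, "rx": 0, "ry": 0, "rz": 0, "gripper": 1},
    {"dx": -2, "dy": 0, "dz": 0.7, "rx": 0, "ry": 0, "rz": 0, "gripper": 1},
    {"dx": -2.5, "dy": 0, "dz": 0.9, "rx": 0, "ry": 0, "rz": 0, "gripper": 1},
    {"dx": -2.5, "dy": 0, "dz": 0.9, "rx": 0, "ry": 0, "rz": 0, "gripper": 1},
    {"dx": -2.5, "dy": 0, "dz": 0.9, "rx": 0, "ry": 0, "rz": 0, "gripper": 1},
    {"dx": -2.5, "dy": 0, "dz": 0.9, "rx": 0, "ry": 0, "rz": 0, "gripper": 1}
  ]
}}

```text
t: 17.93
eef_pos: [0.5336, -0.0695, 0.0679]
ee_rot: [-3.141, 0.0, -1.569]
force: [-1.0, -4.1, 3.7]
width: 0.0111
gripper_force: 60.0
```

```bash
python3 -c "
from ring import *
ring()"
```

```text
t 17.98 pos [ 0.5336 -0.0696  0.0679] rpy [-3.141  0.    -1.569] F [-2.4 -2.6  5.6] g 60
ring xy [ 530.6 -183.9] yaw deg 83.7 med/90 res 0.24 2.1 ndark 1495 bar [ 533.6 -156.6]
wire top [ 532.4 -158.4   86.5] dz 19.2
```

{"op": "jog_arm", "data": {
  "targets": [
    {"dx": 0, "dy": 0, "dz": -0.3, "rx": 0, "ry": 0, "rz": 0, "gripper": 1},
    {"dx": -0.5, "dy": 0, "dz": -0.4, "rx": 0, "ry": 0, "rz": 0, "gripper": 1},
    {"dx": -1, "dy": 0, "dz": -0.4, "rx": 0, "ry": 0, "rz": 0, "gripper": 1},
    {"dx": -1.5, "dy": 0, "dz": -0.4, "rx": 0, "ry": 0, "rz": 0, "gripper": 1},
    {"dx": -2, "dy": 0, "dz": -0.4, "rx": 0, "ry": 0, "rz": 0, "gripper": 1},
    {"dx": -2.5, "dy": 0, "dz": -0.4, "rx": 0, "ry": 0, "rz": 0, "gripper": 1},
    {"dx": -3, "dy": 0, "dz": -0.4, "rx": 0, "ry": 0, "rz": 0, "gripper": 1},
    {"dx": -3, "dy": 0, "dz": -0.4, "rx": 0, "ry": 0, "rz": 0, "gripper": 1}
  ]
}}

```text
t: 18.65
eef_pos: [0.5338, -0.0663, 0.0681]
ee_rot: [-3.141, 0.0, -1.569]
force: [-0.7, 0.2, 5.1]
width: 0.0114
gripper_force: 60.0
```

```bash
python3 -c "
from ring import *
ring((.53,-.181,1.46))"
```

```text
t 18.7 pos [ 0.5339 -0.0662  0.0681] rpy [-3.141e+00  1.000e-03 -1.569e+00] F [-0.5 -1.3  6.3] g 60
ring xy [ 530.9 -180.9] yaw deg 82.4 med/90 res 0.25 2.0 ndark 1538 bar [ 534.6 -153.7]
wire top [ 532.9 -155.3   86.5] dz 18.9
```

{"op": "jog_arm", "data": {
  "targets": [
    {"dx": 0, "dy": 0, "dz": -0.4, "rx": 0, "ry": 0, "rz": 0, "gripper": 1},
    {"dx": -0.5, "dy": 0, "dz": -0.7, "rx": 0, "ry": 0, "rz": 0, "gripper": 1},
    {"dx": -1.5, "dy": 0, "dz": -0.7, "rx": 0, "ry": 0, "rz": 0, "gripper": 1},
    {"dx": -2.5, "dy": 0, "dz": -0.7, "rx": 0, "ry": 0, "rz": 0, "gripper": 1},
    {"dx": -3.5, "dy": 0, "dz": -0.7, "rx": 0, "ry": 0, "rz": 0, "gripper": 1},
    {"dx": -5, "dy": 0, "dz": -0.7, "rx": 0, "ry": 0, "rz": 0, "gripper": 1},
    {"dx": -6, "dy": 0, "dz": -0.7, "rx": 0, "ry": 0, "rz": 0, "gripper": 1},
    {"dx": -7, "dy": 0, "dz": -0.7, "rx": 0, "ry": 0, "rz": 0, "gripper": 1}
  ]
}}

```text
t: 19.37
eef_pos: [0.5335, -0.0596, 0.0686]
ee_rot: [3.142, -0.0, -1.569]
force: [0.0, -2.7, 4.2]
width: 0.0115
gripper_force: 60.0
```

```bash
python3 -c "
from ring import *
ring((.53,-.174,1.44))"
```

```text
t 19.42 pos [ 0.5336 -0.0594  0.0687] rpy [-3.141  0.    -1.569] F [ 0.  -0.   3.3] g 60
ring xy [ 531.6 -174.1] yaw deg 83.5 med/90 res 0.22 2.1 ndark 1570 bar [ 534.7 -146.8]
wire top [ 532.7 -148.6   86.8] dz 18.6
```

Free and sliding. I'll pull it the rest of the way clear.

{"op": "jog_arm", "data": {
  "targets": [
    {"dx": -1, "dy": 0, "dz": 0, "rx": 0, "ry": 0, "rz": 0, "gripper": 1},
    {"dx": -2, "dy": 0, "dz": 0, "rx": 0, "ry": 0, "rz": 0, "gripper": 1},
    {"dx": -4, "dy": 0, "dz": 0, "rx": 0, "ry": 0, "rz": 0, "gripper": 1},
    {"dx": -6, "dy": 0, "dz": 0, "rx": 0, "ry": 0, "rz": 0, "gripper": 1},
    {"dx": -8, "dy": 0, "dz": 0, "rx": 0, "ry": 0, "rz": 0, "gripper": 1},
    {"dx": -10, "dy": 0, "dz": 0, "rx": 0, "ry": 0, "rz": 0, "gripper": 1},
    {"dx": -12, "dy": 0, "dz": 0, "rx": 0, "ry": 0, "rz": 0, "gripper": 1},
    {"dx": -14, "dy": 0, "dz": 0, "rx": 0, "ry": 0, "rz": 0, "gripper": 1}
  ]
}}

```text
t: 20.08
eef_pos: [0.5334, -0.0455, 0.0687]
ee_rot: [3.141, -0.0, -1.569]
force: [0.2, -3.4, 3.5]
width: 0.0109
gripper_force: 60.0
```

```bash
python3 -c "
from ring import *
ring((.533,-.160,1.44))"
```

```text
t 20.13 pos [ 0.5336 -0.0451  0.0687] rpy [-3.141  0.    -1.569] F [-1.   3.3  4.9] g 60
ring xy [ 531.4 -159.9] yaw deg 84.7 med/90 res 0.21 2.2 ndark 1494 bar [ 533.9 -132.5]
wire top [ 532.6 -134.6   86.8] dz 18.5
```

{"op": "jog_arm", "data": {
  "targets": [
    {"dx": 1, "dy": 0, "dz": -0.3, "rx": 0, "ry": 0, "rz": 0, "gripper": 1},
    {"dx": 2.5, "dy": 0, "dz": -0.5, "rx": 0, "ry": 0, "rz": 0, "gripper": 1},
    {"dx": 3.5, "dy": 0, "dz": -0.7, "rx": 0, "ry": 0, "rz": 0, "gripper": 1},
    {"dx": 3.5, "dy": 0, "dz": -2, "rx": 0, "ry": 0, "rz": 0, "gripper": 1},
    {"dx": 3.5, "dy": 0, "dz": -5, "rx": 0, "ry": 0, "rz": 0, "gripper": 1},
    {"dx": 3.5, "dy": 0, "dz": -9, "rx": 0, "ry": 0, "rz": 0, "gripper": 1},
    {"dx": 3.5, "dy": 0, "dz": -15, "rx": 0, "ry": 0, "rz": 0, "gripper": 1},
    {"dx": 3.5, "dy": 0, "dz": -25, "rx": 0, "ry": 0, "rz": 0, "gripper": 1}
  ]
}}

```text
t: 20.8
eef_pos: [0.5327, -0.0494, 0.0935]
ee_rot: [3.14, -0.0, -1.569]
force: [-0.7, 0.3, -1.5]
width: 0.0117
gripper_force: 60.0
```

{"op": "jog_arm", "data": {
  "targets": [
    {"dx": 0, "dy": 0, "dz": -10, "rx": 0, "ry": 0, "rz": 0, "gripper": 1},
    {"dx": 0, "dy": 0, "dz": -22, "rx": 0, "ry": 0, "rz": 0, "gripper": 1},
    {"dx": 0, "dy": 0, "dz": -35, "rx": 0, "ry": 0, "rz": 0, "gripper": 1},
    {"dx": 0, "dy": 0, "dz": -48, "rx": 0, "ry": 0, "rz": 0, "gripper": 1},
    {"dx": 0, "dy": 0, "dz": -58, "rx": 0, "ry": 0, "rz": 0, "gripper": 1},
    {"dx": 0, "dy": 0, "dz": -64, "rx": 0, "ry": 0, "rz": 0, "gripper": 1},
    {"dx": 0, "dy": 0, "dz": -66, "rx": 0, "ry": 0, "rz": 0, "gripper": 1},
    {"dx": 0, "dy": 0, "dz": -66, "rx": 0, "ry": 0, "rz": 0, "gripper": 1}
  ]
}}

```text
t: 21.47
eef_pos: [0.5336, -0.0491, 0.1602]
ee_rot: [-3.141, 0.0, -1.569]
force: [0.2, 0.2, -1.3]
width: 0.0114
gripper_force: 60.0
```

```bash
python3 - <<'E'
from ring import *
ring((.533,-.160,1.47))
f=load('wrist');vv,uu=np.mgrid[0:400,0:640];P=world(f,uu,vv).reshape(400,640,3);s=arm.get_state()
# height profile along the pick (shank and handle top) ahead of the TCP
for a in range(20,104,6):
    y=s['eef_pos'][1]-a/1000
    q=(f['z_map']>0)&(abs(P[...,1]-y)<.002)&(abs(P[...,0]-s['eef_pos'][0])<.006)&(P[...,2]>.1)
    if q.sum()>3: print(a,((np.percentile(P[q][:,2],90)-s['eef_pos'][2])*1000).round(1),(P[q][:,0].mean()*1000).round(1))
E
```

```text
t 21.52 pos [ 0.5333 -0.0492  0.1596] rpy [ 3.142  0.    -1.569] F [ 0.3 -0.5 -0.3] g 60
ring xy [ 532.6 -157.3] yaw deg 87.7 med/90 res 0.4 3.3 ndark 430 bar [ 533.7 -129.8]
wire top [ 532.7 -138.6  176. ] dz 17.0
20 70.3 533.2
26 94.4 533.3
32 61.3 533.2
38 6.7 533.0
44 6.8 533.1
50 5.1 532.7
56 4.6 532.8
62 3.2 532.7
68 3.6 532.7
74 3.5 532.9
80 3.7 532.9
86 7.8 532.8
92 16.9 533.0
98 3.9 533.0
```

{"op": "jog_arm", "data": {
  "targets": [
    {"dx": -12, "dy": 1, "dz": 0, "rx": 0, "ry": 0, "rz": 0, "gripper": 1},
    {"dx": -35, "dy": 2, "dz": 0, "rx": 0, "ry": 0, "rz": 0, "gripper": 1},
    {"dx": -65, "dy": 4, "dz": 0, "rx": 0, "ry": 0, "rz": 0.05, "gripper": 1},
    {"dx": -95, "dy": 6, "dz": 0, "rx": 0, "ry": 0, "rz": 0.1, "gripper": 1},
    {"dx": -125, "dy": 8, "dz": 0, "rx": 0, "ry": 0, "rz": 0.15, "gripper": 1},
    {"dx": -155, "dy": 10, "dz": 0, "rx": 0, "ry": 0, "rz": 0.2, "gripper": 1},
    {"dx": -185, "dy": 12, "dz": 0, "rx": 0, "ry": 0, "rz": 0.25, "gripper": 1},
    {"dx": -210, "dy": 14, "dz": 0, "rx": 0, "ry": 0, "rz": 0.3, "gripper": 1}
  ]
}}

```text
t: 22.18
eef_pos: [0.5183, 0.1629, 0.1589]
ee_rot: [3.141, -0.001, -1.871]
force: [1.1, -1.1, -1.5]
width: 0.0115
gripper_force: 60.0
```

```bash
python3 -c "
from h import *
togo(.5105,.3064,.12,-1.8688)"
```

```text
t 22.18 pos [0.5183 0.1629 0.1589] rpy [ 3.1408e+00 -8.0000e-04 -1.8708e+00] F [ 1.12 -1.14 -1.49] w 0.0115 q [ 0.67  0.22 -0.4  -0.   -0.95 -0.97]
d [-134.8   49.8   38.8] r [ 0.0008 -0.0008 -0.002 ]
```

{"op": "jog_arm", "data": {
  "targets": [
    {"dx": -25, "dy": 9, "dz": 0, "rx": 0, "ry": 0, "rz": 0, "gripper": 1},
    {"dx": -55, "dy": 20, "dz": 0, "rx": 0, "ry": 0, "rz": 0, "gripper": 1},
    {"dx": -85, "dy": 31, "dz": 5, "rx": 0, "ry": -0.01, "rz": 0, "gripper": 1},
    {"dx": -108, "dy": 40, "dz": 10, "rx": 0, "ry": -0.02, "rz": 0, "gripper": 1},
    {"dx": -122, "dy": 46, "dz": 15, "rx": 0, "ry": -0.02, "rz": 0, "gripper": 1},
    {"dx": -130, "dy": 48, "dz": 20, "rx": 0, "ry": -0.02, "rz": 0, "gripper": 1},
    {"dx": -130, "dy": 48, "dz": 20, "rx": 0, "ry": -0.02, "rz": 0, "gripper": 1},
    {"dx": -130, "dy": 48, "dz": 20, "rx": 0, "ry": -0.02, "rz": 0, "gripper": 1}
  ]
}}

```text
t: 22.85
eef_pos: [0.5109, 0.2985, 0.1388]
ee_rot: [3.141, 0.018, -1.869]
force: [-0.8, -0.3, -1.4]
width: 0.0113
gripper_force: 60.0
```

```bash
python3 - <<'E'
from h import *
togo(.5105,.3064,.0615,-1.8688)
# ring check from the top camera, arm out of the way
f=grab('top');im=f['frame'];vv,uu=np.mgrid[0:400,0:640];W=world(f,uu,vv,.032).reshape(400,640,3);P=world(f,uu,vv).reshape(400,640,3)
d=W[...,:2]-[.53,-.19]
m=(np.hypot(*np.moveaxis(d,2,0))<.064)
sub=im[...].max(2)
print('dark pts (mm rel spindle: x,y,val,z)');q=m&(sub<150)
print(np.c_[(d[q]*1000).round(0),sub[q],(P[q][:,2]*1000).round(0)].astype(int).tolist())
E
```

```text
t 22.85 pos [0.5109 0.2985 0.1388] rpy [ 3.1407  0.0179 -1.8685] F [-0.83 -0.28 -1.37] w 0.0113 q [ 0.85  0.31 -0.33 -0.01 -0.92 -1.15]
d [-6.1  2.6 77.4] r [0.0009 0.0179 0.0003]
dark pts (mm rel spindle: x,y,val,z)
[]
```

{"op": "jog_arm", "data": {
  "targets": [
    {"dx": -3, "dy": 1, "dz": 5, "rx": 0, "ry": 0, "rz": 0, "gripper": 1},
    {"dx": -6, "dy": 2.5, "dz": 15, "rx": 0, "ry": 0, "rz": 0, "gripper": 1},
    {"dx": -6, "dy": 2.5, "dz": 25, "rx": 0, "ry": 0, "rz": 0, "gripper": 1},
    {"dx": -6, "dy": 2.5, "dz": 35, "rx": 0, "ry": 0, "rz": 0, "gripper": 1},
    {"dx": -6, "dy": 2.5, "dz": 40, "rx": 0, "ry": 0, "rz": 0, "gripper": 1},
    {"dx": -6, "dy": 2.5, "dz": 45, "rx": 0, "ry": 0, "rz": 0, "gripper": 1},
    {"dx": -6, "dy": 2.5, "dz": 45, "rx": 0, "ry": 0, "rz": 0, "gripper": 1},
    {"dx": -6, "dy": 2.5, "dz": 45, "rx": 0, "ry": 0, "rz": 0, "gripper": 1}
  ]
}}

```text
t: 23.57
eef_pos: [0.5109, 0.3063, 0.0945]
ee_rot: [3.141, 0.019, -1.869]
force: [-0.2, 0.4, -0.3]
width: 0.0112
gripper_force: 60.0
```

```bash
python3 - <<'E'
from h import *
togo(.5105,.3064,.0615,-1.8688)
f=load('top');im=f['frame'];vv,uu=np.mgrid[0:400,0:640];W=world(f,uu,vv,.032).reshape(400,640,3)
d=W[...,:2]-[.53,-.19];sub=im.max(2).astype(int);r=np.hypot(d[...,0],d[...,1])
m=r<.062;print(np.median(sub[m]))
q=m&(sub<np.median(sub[m])-40);print(np.c_[(d[q]*1000).round(0),sub[q]].astype(int).tolist())
E
```

```text
t 23.57 pos [0.5109 0.3063 0.0945] rpy [ 3.1414  0.0193 -1.8688] F [-0.16  0.38 -0.28] w 0.0112 q [ 0.86  0.36 -0.36 -0.01 -0.82 -1.15]
d [ 0.7  0.4 33. ] r [0.0002 0.0193 0.    ]
229.0
[[57, 20, 173], [57, 17, 181], [54, 20, 162], [54, 17, 171], [51, 20, 186], [15, 56, 173], [15, 53, 174], [15, 50, 178], [15, 47, 174], [15, 44, 161], [15, 42, 156], [15, 39, 167], [15, 36, 179], [15, 33, 184], [13, 59, 186], [13, 56, 179], [12, 45, 172], [12, 42, 154], [12, 39, 172], [12, 33, 188], [12, 30, 177], [12, 27, 169], [12, 24, 174], [10, 59, 183], [9, 45, 185], [9, 42, 161], [9, 39, 183], [9, 27, 181], [9, 24, 174], [9, 9, 183], [9, 6, 170], [9, 3, 177], [7, 59, 176], [6, 45, 185], [6, 42, 160], [6, 39, 186], [6, 9, 171], [6, 6, 166], [6, 3, 177], [4, 59, 168], [4, 45, 177], [3, 42, 159], [3, 39, 188], [3, 9, 168], [3, 6, 170], [3, 3, 182], [1, 60, 161], [1, 57, 180], [1, 45, 170], [1, 42, 164], [0, 9, 173], [0, 6, 172], [0, 3, 188], [-2, 60, 161], [-2, 57, 163], [-2, 54, 186], [-2, 48, 182], [-2, 45, 165], [-2, 42, 168], [-3, 27, 183], [-3, 24, 188], [-3, 6, 182], [-5, 60, 182], [-5, 57, 169], [-5, 54, 171], [-5, 51, 172], [-5, 48, 170], [-5, 45, 159], [-5, 42, 164], [-5, 39, 177], [-5, 36, 183], [-6, 33, 176], [-6, 30, 163], [-6, 27, 158], [-6, 24, 174], [-7, -53, 169], [-7, -56, 163], [-8, 48, 188], [-8, 45, 180], [-8, 42, 179], [-8, 39, 181], [-8, 36, 173], [-8, 33, 164], [-9, 30, 165], [-9, 27, 179], [-10, -53, 170], [-10, -56, 164], [-38, 36, 187], [-41, 36, 162], [-41, 33, 171], [-44, 36, 179], [-44, 34, 183]]
```

The top-camera numbers show the ring lying flat, with its bar about 59 mm and its prong ends about 20 mm from the spindle axis, so it is clear of the spindle and inside the rim. I'll lower the pick into its rest.

{"op": "jog_arm", "data": {
  "targets": [
    {"dx": 0.5, "dy": 0, "dz": 5, "rx": 0, "ry": 0, "rz": 0, "gripper": 1},
    {"dx": 0.5, "dy": 0.4, "dz": 11, "rx": 0, "ry": 0, "rz": 0, "gripper": 1},
    {"dx": 0.5, "dy": 0.4, "dz": 17, "rx": 0, "ry": 0, "rz": 0, "gripper": 1},
    {"dx": 0.5, "dy": 0.4, "dz": 23, "rx": 0, "ry": 0, "rz": 0, "gripper": 1},
    {"dx": 0.5, "dy": 0.4, "dz": 27, "rx": 0, "ry": 0, "rz": 0, "gripper": 1},
    {"dx": 0.5, "dy": 0.4, "dz": 30, "rx": 0, "ry": 0, "rz": 0, "gripper": 1},
    {"dx": 0.5, "dy": 0.4, "dz": 31, "rx": 0, "ry": 0, "rz": 0, "gripper": 1},
    {"dx": 0.5, "dy": 0.4, "dz": 31, "rx": 0, "ry": 0, "rz": 0, "gripper": 1}
  ]
}}

```text
t: 24.23
eef_pos: [0.5106, 0.3066, 0.0634]
ee_rot: [3.141, 0.019, -1.869]
force: [1.0, 0.3, -0.6]
width: 0.0113
gripper_force: 60.0
```

```bash
python3 -c "
from h import *
togo(.5105,.3064,.0609,-1.8688)"
```

```text
t 24.23 pos [0.5106 0.3066 0.0634] rpy [ 3.1414  0.0195 -1.8689] F [ 0.96  0.33 -0.57] w 0.0113 q [ 0.86  0.4  -0.39 -0.01 -0.76 -1.15]
d [0.2 0.  2.5] r [ 0.0002  0.0195 -0.0001]
```

{"op": "jog_arm", "data": {
  "targets": [
    {"dx": 0, "dy": 0, "dz": 0.5, "rx": 0, "ry": 0, "rz": 0, "gripper": 1},
    {"dx": 0, "dy": 0, "dz": 1, "rx": 0, "ry": 0, "rz": 0, "gripper": 1},
    {"dx": 0, "dy": 0, "dz": 1.5, "rx": 0, "ry": 0, "rz": 0, "gripper": 1},
    {"dx": 0, "dy": 0, "dz": 2, "rx": 0, "ry": 0, "rz": 0, "gripper": 1},
    {"dx": 0, "dy": 0, "dz": 2.3, "rx": 0, "ry": 0, "rz": 0, "gripper": 1},
    {"dx": 0, "dy": 0, "dz": 2.3, "rx": 0, "ry": 0, "rz": 0, "gripper": 1},
    {"dx": 0, "dy": 0, "dz": 2.3, "rx": 0, "ry": 0, "rz": 0, "gripper": 1},
    {"dx": 0, "dy": 0, "dz": 2.3, "rx": 0, "ry": 0, "rz": 0, "gripper": 1}
  ]
}}

```text
t: 24.9
eef_pos: [0.5107, 0.3068, 0.0615]
ee_rot: [-3.142, 0.02, -1.869]
force: [0.6, -0.5, -0.3]
width: 0.0112
gripper_force: 60.0
```

```bash
python3 -c "
from h import *
togo(.5105,.3064,.0609,-1.8688)"
```

```text
t 24.9 pos [0.5107 0.3068 0.0615] rpy [-3.1415  0.0201 -1.8688] F [ 0.63 -0.5  -0.31] w 0.0112 q [ 0.86  0.41 -0.4  -0.01 -0.75 -1.15]
d [0.5 0.1 0.6] r [-0.0001  0.0201  0.    ]
```

{"op": "jog_arm", "data": {
  "targets": [
    {"dx": 0, "dy": 0, "dz": 0.3, "rx": 0, "ry": 0, "rz": 0, "gripper": 1},
    {"dx": 0, "dy": 0, "dz": 0.3, "rx": 0, "ry": 0, "rz": 0, "gripper": 0.86},
    {"dx": 0, "dy": 0, "dz": 0.3, "rx": 0, "ry": 0, "rz": 0, "gripper": 0.84},
    {"dx": 0, "dy": 0, "dz": 0.3, "rx": 0, "ry": 0, "rz": 0, "gripper": 0.8},
    {"dx": 0, "dy": 0, "dz": 0.3, "rx": 0, "ry": 0, "rz": 0, "gripper": 0.7},
    {"dx": 0, "dy": 0, "dz": 0.3, "rx": 0, "ry": 0, "rz": 0, "gripper": 0.5},
    {"dx": 0, "dy": 0, "dz": 0.3, "rx": 0, "ry": 0, "rz": 0, "gripper": 0.5},
    {"dx": 0, "dy": 0, "dz": 0.3, "rx": 0, "ry": 0, "rz": 0, "gripper": 0.5}
  ]
}}

```text
t: 25.57
eef_pos: [0.5106, 0.3068, 0.0612]
ee_rot: [-3.142, 0.02, -1.869]
force: [0.3, 0.4, 0.2]
width: 0.0387
gripper_force: 0.0
```

{"op": "jog_arm", "data": {
  "targets": [
    {"dx": 0, "dy": 0, "dz": 0, "rx": 0, "ry": 0, "rz": 0, "gripper": 0.5},
    {"dx": 0, "dy": 0, "dz": -2, "rx": 0, "ry": 0, "rz": 0, "gripper": 0.5},
    {"dx": 0, "dy": 0, "dz": -8, "rx": 0, "ry": 0, "rz": 0, "gripper": 0.5},
    {"dx": 0, "dy": 0, "dz": -20, "rx": 0, "ry": 0, "rz": 0, "gripper": 0.5},
    {"dx": 0, "dy": 0, "dz": -40, "rx": 0, "ry": 0, "rz": 0, "gripper": 0.5},
    {"dx": 0, "dy": 0, "dz": -65, "rx": 0, "ry": 0, "rz": 0, "gripper": 0.5},
    {"dx": 0, "dy": 0, "dz": -95, "rx": 0, "ry": 0, "rz": 0, "gripper": 0.5},
    {"dx": 0, "dy": 0, "dz": -125, "rx": 0, "ry": 0, "rz": 0, "gripper": 0.5}
  ]
}}

```text
t: 26.23
eef_pos: [0.5096, 0.304, 0.1877]
ee_rot: [3.141, 0.019, -1.869]
force: [0.3, 1.1, 0.1]
width: 0.044
gripper_force: 0.0
```

```bash
python3 - <<'E'
from h import *
togo(.5105,.3064,.2,-1.8688)
f=grab('wrist');im=f['frame'].astype(int);vv,uu=np.mgrid[0:400,0:640];P=world(f,uu,vv).reshape(400,640,3)
c=np.array([.5105,.3064]);d=np.array([np.cos(-1.8688),np.sin(-1.8688)]);n=np.array([-d[1],d[0]])
a=(P[...,:2]-c)@d;b=(P[...,:2]-c)@n
for s in range(-48,104,8):
    q=(f['z_map']>0)&(abs(a*1000-s)<3)&(abs(b)<.012)&(P[...,2]>.054)&(P[...,2]<.09)
    br=q&(im[...,1]<im[...,0]*.6)
    if q.sum()>2: print(s,q.sum(),'z90',(np.percentile(P[q][:,2],90)*1000).round(1),'b all',(b[q].mean()*1000).round(1),'brown b,z',br.sum(),(b[br].mean()*1000).round(1) if br.any() else '',(np.median(P[br][:,2])*1000).round(1) if br.any() else '')
E
```

```text
t 26.23 pos [0.5096 0.304  0.1877] rpy [ 3.1415  0.0195 -1.8687] F [0.33 1.14 0.06] w 0.044 q [ 0.86  0.26 -0.27 -0.01 -1.02 -1.16]
d [ -2.8  -0.1 -12.2] r [0.0001 0.0195 0.0001]
-48 44 z90 65.9 b all -1.8 brown b,z 24 -1.0 65.4
-40 127 z90 66.5 b all -2.7 brown b,z 61 -1.1 65.4
-32 70 z90 66.3 b all -0.9 brown b,z 45 -1.0 65.1
-24 70 z90 66.4 b all -0.8 brown b,z 44 -1.1 65.4
-16 73 z90 66.3 b all -0.9 brown b,z 30 -1.0 65.1
-8 72 z90 66.3 b all -0.9 brown b,z 25 -1.5 64.8
0 77 z90 66.3 b all -0.5 brown b,z 19 -3.1 64.9
8 84 z90 66.2 b all -0.4 brown b,z 31 -1.6 65.2
16 79 z90 66.3 b all -0.5 brown b,z 24 -2.4 65.1
24 91 z90 66.3 b all -0.6 brown b,z 26 -2.7 65.1
32 95 z90 66.1 b all -0.9 brown b,z 28 -0.9 64.8
40 160 z90 66.2 b all -1.3 brown b,z 28 -0.8 65.1
48 88 z90 65.4 b all -0.9 brown b,z 24 -0.9 64.9
56 64 z90 63.8 b all -0.9 brown b,z 0  
64 36 z90 62.5 b all -0.9 brown b,z 0  
72 45 z90 62.5 b all -1.1 brown b,z 0  
80 49 z90 62.4 b all -1.4 brown b,z 0  
88 93 z90 75.2 b all -1.1 brown b,z 0  
96 57 z90 65.5 b all -1.2 brown b,z 0
```

The pick lies flat in its rest, with the handle top at 66 mm along its whole length. The arm is clear, so I'll settle and hand in.

{"op": "jog_arm", "data": {
  "targets": [
    {"dx": 0, "dy": 0, "dz": 0, "rx": 0, "ry": 0, "rz": 0, "gripper": 0.5},
    {"dx": 0, "dy": 0, "dz": 0, "rx": 0, "ry": 0, "rz": 0, "gripper": 0.5},
    {"dx": 0, "dy": 0, "dz": 0, "rx": 0, "ry": 0, "rz": 0, "gripper": 0.5},
    {"dx": 0, "dy": 0, "dz": 0, "rx": 0, "ry": 0, "rz": 0, "gripper": 0.5},
    {"dx": 0, "dy": 0, "dz": 0, "rx": 0, "ry": 0, "rz": 0, "gripper": 0.5},
    {"dx": 0, "dy": 0, "dz": 0, "rx": 0, "ry": 0, "rz": 0, "gripper": 0.5},
    {"dx": 0, "dy": 0, "dz": 0, "rx": 0, "ry": 0, "rz": 0, "gripper": 0.5},
    {"dx": 0, "dy": 0, "dz": 0, "rx": 0, "ry": 0, "rz": 0, "gripper": 0.5}
  ]
}}

```text
t: 26.95
eef_pos: [0.5098, 0.3043, 0.1858]
ee_rot: [3.141, 0.019, -1.869]
force: [0.5, -0.1, 0.4]
width: 0.0439
gripper_force: 0.0
```

```bash
python3 -c "
from station import arm
print(arm.job_done())"
```

```text
the job is handed in; nothing more can be done
None
```

Job handed in after about 27 s: the ring is off the spindle and lying flat and clear on the plate, and the pick is back flat in its rest; the pull peaked near 15 N and the readings between moves put bearing on the plate at up to about 7 N (aim 2 to 6, limit 10), with no verdict returned.

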